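# Bolt down the belt sander

## Task

Bolt the belt sander to the bench with the spade-head screws that stand in the wooden block (two or three of them): for each one lay the washer of its size in the recess on top of an open foot of that size, lower the screw down the deep well, find the start of the thread by feel without forcing it, and turn it clockwise until it is fully home, its head flat on the washer. Leave the other things on the bench in their places.

Things in the scene. Friction and masses are not known exactly. Their poses are not given: they have to be found in the camera images.
- sander: Grey belt sander fixed on the bench: bed 290 x 94 mm, belt along its x axis, 180 mm high over the middle 62 mm of its width (work stop at +x end); four round hollow feet 87.5 mm high at x = +-70, y = +-120 mm. Origin: centre of underside. Feet at +y (55 mm wide) take thick screws, those at -y (48 mm) slim ones; the foot at (+70, -120) is already bolted; the other three are open.
- thick_a_seat (a point): Centre of the recess floor of the open thick foot at sander x -70; axes as the sander's. Recess 42.4 mm wide, 2.5 mm deep; below it a smooth 28 mm well, 63.5 mm deep, down to a right-handed two-start thread: 16 mm advance per turn, 1.5 mm axial play, its two opposite starts at a hidden angle within 0.6 rad of the x axis. Any thick screw and washer fit.
- thick_b_seat (a point): Centre of the recess floor of the open thick foot at sander x +70; axes as the sander's. Recess 42.4 mm wide, 2.5 mm deep; below it a smooth 28 mm well, 63.5 mm deep, down to a right-handed two-start thread: 16 mm advance per turn, 1.5 mm axial play, its two opposite starts at a hidden angle within 0.6 rad of the x axis. Any thick screw and washer fit.
- slim_seat (a point): Centre of the recess floor of the open slim foot; axes as the sander's. Recess 34.4 mm wide, 2.5 mm deep; below it a smooth 22 mm well, 63.5 mm deep, down to a right-handed two-start thread: 16 mm advance per turn, 1.5 mm axial play, its two opposite starts at a hidden angle within 0.6 rad of the x axis. 
- thick_a_head (a point): Centre of the flat head of a thick steel screw (280 g, may be absent), tip down in the block. Head 34 x 12 x 38 mm (x, y, z); round flange 36 mm, underside 23 mm below this point; under it a 25 mm shoulder 20 mm long; shank 18 mm; two thread flights (25 mm across) at +x and -x, underside 104, tip 109 mm below. Height over seat: 33 to 41 mm lying on the thread, 29 mm home. Turned clockwise it sinks by its weight.
- thick_a_ring (a point): Centre (half-way up) of the thick plain steel washer, 38 mm outside, 29.6 mm bore, 6 mm thick, 24 g, lying flat on the bench at first. In its recess this point is 3 mm above the seat and the washer stands 3.5 mm proud of the rim.
- thick_b_head (a point): Centre of the flat head of a thick steel screw (280 g, may be absent), tip down in the block. Head 34 x 12 x 38 mm (x, y, z); round flange 36 mm, underside 23 mm below this point; under it a 25 mm shoulder 20 mm long; shank 18 mm; two thread flights (25 mm across) at +x and -x, underside 104, tip 109 mm below. Height over seat: 33 to 41 mm lying on the thread, 29 mm home. Turned clockwise it sinks by its weight.
- thick_b_ring (a point): Centre (half-way up) of the thick plain steel washer, 38 mm outside, 29.6 mm bore, 6 mm thick, 24 g, lying flat on the bench at first. In its recess this point is 3 mm above the seat and the washer stands 3.5 mm proud of the rim.
- slim_head (a point): Centre of the flat head of a slim steel screw (170 g, may be absent), tip down in the block. Head 28 x 9 x 38 mm (x, y, z); round flange 28 mm, underside 23 mm below this point; under it a 19 mm shoulder 20 mm long; shank 13 mm; two thread flights (19 mm across) at +x and -x, underside 104, tip 109 mm below. Height over seat: 33 to 41 mm lying on the thread, 29 mm home. Turned clockwise it sinks by its weight.
- slim_ring (a point): Centre (half-way up) of the slim plain steel washer, 30 mm outside, 23.6 mm bore, 6 mm thick, 14 g, lying flat on the bench at first. In its recess this point is 3 mm above the seat and the washer stands 3.5 mm proud of the rim.
- block: Fixed wooden screw block 150 x 150 x 50 mm, origin at the centre of its underside. Four square pockets 40 mm deep at x = +-40, y = +-40 mm: 27.5 mm wide at +y for thick screws, 21.5 mm at -y for slim ones (the pocket at +40, -40 is empty).
- odd_ring: Old dark steel bearing race, 60 mm across, 40 mm bore, 12 mm high, lying among the washers; it fits nothing here; a bystander. Origin under its centre.
- pencil: Flat carpenter's pencil, 14 x 110 x 7 mm, along its y axis; a bystander. Origin under its centre.
- offcut: Wood offcut 45 x 70 x 30 mm; a bystander. Origin under its centre.
- jar: Glass jar with a steel lid, 64 mm across, 85 mm high; a bystander. Origin under its centre.
- tin: Tin can, 70 mm across, 90 mm high; a bystander. Origin under its centre.
- wrench_grip (a point): Open-end wrench 160 mm long, along its x axis; a bystander. This point lies on its handle.
Mind the look-alikes: they are no part of the job. Leave any blue, pink or turquoise look-alike of the part that bears slim_head alone.

How it is judged:
At the end, for the whole second after the job is handed in: Every screw from the block is upright (0.06 rad), at rest, within 4 mm of the centre of an open foot of its size, its head point 27 to 30.5 mm above the seat (flange on the washer), with a washer of its size under it (centres within 6 mm sideways, 23.5 to 28.5 mm apart in height) (((horizontal distance between thick_a_head and thick_a_seat below 0.004 m and z of thick_a_head in the frame of thick_a_seat between 0.027 and 0.0305 m and horizontal distance between thick_a_ring and thick_a_head below 0.006 m and z of thick_a_ring in the frame of thick_a_head between -0.0285 and -0.0235 m) or (horizontal distance between thick_a_head and thick_a_seat below 0.004 m and z of thick_a_head in the frame of thick_a_seat between 0.027 and 0.0305 m and horizontal distance between thick_b_ring and thick_a_head below 0.006 m and z of thick_b_ring in the frame of thick_a_head between -0.0285 and -0.0235 m) or (horizontal distance between thick_a_head and thick_b_seat below 0.004 m and z of thick_a_head in the frame of thick_b_seat between 0.027 and 0.0305 m and horizontal distance between thick_a_ring and thick_a_head below 0.006 m and z of thick_a_ring in the frame of thick_a_head between -0.0285 and -0.0235 m) or (horizontal distance between thick_a_head and thick_b_seat below 0.004 m and z of thick_a_head in the frame of thick_b_seat between 0.027 and 0.0305 m and horizontal distance between thick_b_ring and thick_a_head below 0.006 m and z of thick_b_ring in the frame of thick_a_head between -0.0285 and -0.0235 m)) and angle between each of thick_a_head, thick_b_head, slim_head's own z axis and vertical below 0.06 rad and linear speed of each of thick_a_screw, thick_b_screw, slim_screw below 0.02 m/s and ((horizontal distance between thick_b_head and thick_a_seat below 0.004 m and z of thick_b_head in the frame of thick_a_seat between 0.027 and 0.0305 m and horizontal distance between thick_a_ring and thick_b_head below 0.006 m and z of thick_a_ring in the frame of thick_b_head between -0.0285 and -0.0235 m) or (horizontal distance between thick_b_head and thick_a_seat below 0.004 m and z of thick_b_head in the frame of thick_a_seat between 0.027 and 0.0305 m and horizontal distance between thick_b_ring and thick_b_head below 0.006 m and z of thick_b_ring in the frame of thick_b_head between -0.0285 and -0.0235 m) or (horizontal distance between thick_b_head and thick_b_seat below 0.004 m and z of thick_b_head in the frame of thick_b_seat between 0.027 and 0.0305 m and horizontal distance between thick_a_ring and thick_b_head below 0.006 m and z of thick_a_ring in the frame of thick_b_head between -0.0285 and -0.0235 m) or (horizontal distance between thick_b_head and thick_b_seat below 0.004 m and z of thick_b_head in the frame of thick_b_seat between 0.027 and 0.0305 m and horizontal distance between thick_b_ring and thick_b_head below 0.006 m and z of thick_b_ring in the frame of thick_b_head between -0.0285 and -0.0235 m)) and (horizontal distance between slim_head and slim_seat below 0.004 m and z of slim_head in the frame of slim_seat between 0.027 and 0.0305 m and horizontal distance between slim_ring and slim_head below 0.006 m and z of slim_ring in the frame of slim_head between -0.0285 and -0.0235 m)); the robot touches nothing.
It fails at once if a bystander on the bench is pushed more than 5 cm from its place (distance of any of odd_ring, pencil, offcut, jar, tin, wrench_grip from where it was at the start of the episode above 0.05 m).
It fails at once if a screw is forced against the sander's casting with more than 80 N (contact force between any of thick_a_screw, thick_b_screw, slim_screw and sander above 80 N).
Of thick_a_screw, thick_b_screw, slim_screw only 2 to 3 are there at a start; the rules pass over those that are not, and their reading is None.
At some moment in a run one of thick_a_washer, thick_b_washer, slim_washer may be knocked a few centimetres aside while the robot is not near it.
It also fails if it takes over 210 s, if anything falls off the work surface, if the arm or the gripper's body presses on something with over 40 N, if the wrist force passes 120 N, or if a joint passes its speed limit or range.

## Robot

A 6-joint arm with a two-finger parallel gripper is mounted at the origin on the work surface. World frame = base frame: x ahead of the robot, y to its left, z up, the work surface at z = 0. Lengths are in m, angles in rad, forces in N, time in s.
With the tool pointing down it reaches from about 0.275 to 0.825 m from the base axis. Payload 4.9 kg.
Tool frame: the origin (TCP) lies midway between the tips of the shut fingers; the grasp point (between the pads) lies 19 mm behind it (bot.hold_point_z is the distance from the TCP to the grasp point, in m); z points along the fingers, y is the direction in which the jaws open and shut (so a half turn about z gives the same grasp; the last joint's range is limited). The gripper opens to 85 mm and grips with 20 to 120 N. Pads are 22 mm wide; open, the fingers measure 114 mm over their backs; the gripper's body (76 mm by 85 mm) begins 54 mm behind the grasp point. The pads swing forward as they close: fully open they stand 13 mm farther back than shut.
Start: joints at [-1.393, 0.326, -0.193, 1.052, 0, 1.437], TCP at [0.169, -0.523, 0.231] pointing down, gripper open.
Joint ranges: [-2.65, 2.65], [-0.97, 1.79], [-1.3, 1.35], [-1.93, 2.1], [-1.47, 1.37], [-3.14, 3.14]. Speed limits (rad/s): [2.57, 2.57, 3.14, 3.14, 3.14, 3.14].

## Interface

Orientations are given as a rotation vector (axis times angle).
In Python, from plant import bot gives the robot as it stands. The module is installed in compiled form; this text tells all that it offers.
- The arm moves only by the tool move_arm, never from a script. Its argument "series" is one flat list of numbers, 4 for each row, row after row: the shift along the tool's x, y, z in cm, then the turn about the tool's z in rad. In form: [tx, ty, tz, twist, tx, ty, tz, twist, ...]. A call has 1 to 5 rows; each row is the pose to reach, as a shift and turn from the pose commanded when the call began, along the tool's axes at that moment; what a row does not reach only later rows make up. A row lasts 1/12 s, in which the tool goes at most 41.7 mm and 7.16 degrees, less where a joint would pass 70% of its speed; a pose out of reach is approached as far as the arm can. A call with a gripper value outside its range is refused whole. "fingers" is the closure in counts, from 0 (fully open) to 255 (shut), set as the call begins (left out, the last holds). The fingers move at their own pace and stop on an object; the grip force is fixed at half the most. Time passes only in rows, so rows that repeat a pose let the fingers close. It gives the time, the measured TCP pose, the force and the opening at its end, in the units of the state.
- bot.sense(): the state, without advancing time (a new reading comes with each control period).
- bot.snapshot(name): name is "scene" or "top" or "wrist"; returns a dict with "pixels" (420x560x3 uint8, blue, green, red), "range_z" (420x560 float32, m along the optical axis (not along the pixel's ray), 0 where there is no reading), "camera_matrix" (3x3 intrinsics, pixels), "extrinsics" (4x4, takes a point from camera to world coordinates). Camera axes: x right, y up, looking along -z (the intrinsics and any distortion apply to the point x, -y, -z); pixel columns grow to the right and rows downward; lengths in m; the calibration is good to about 2 mm. A picture is of the moment at which its call begins.
- bot.finish_job(): hands the job in, once; it reports no verdict.
The state is a dict: "t": time; "qpos": joint angles; "dq": joint speeds; "joint_efforts": joint torques, N m; "position": TCP position; "orientation": TCP orientation; "contact_force": force on the tool from outside, world axes, zero at the start; "moment": the same for the moment, N m; "grip_width": finger opening in m.
Only numpy, scipy, OpenCV 4.12 (cv2) and the standard library are available. Lean on these libraries where they do the work, as an engineer would, in place of code of your own. Each camera call takes 0.05 s, during which the arm holds its last target.

## Working session

There is one attempt and no reset: what is moved stays moved. The work goes in short steps, Python scripts to look and compute and a tool call to move; the robot and the scene stay as the last step left them, time stands still between calls to the robot, and variables do not carry over. Pictures are saved under pics/ and viewed, and the job is handed in when it is done.

Besides the shell and the picture viewer there is one more tool, called after "Emit:" as a command line: name --argument value ..., lists and objects as JSON in quotes. move_arm: Moves the arm, as the interface text tells. Its arguments: {"type":"object","properties":{"series":{"type":"array","items":{"type":"number"}},"fingers":{"type":"number"}},"required":["series"]}

```bash
mkdir -p pics; ls; python3 - <<'E'
from plant import bot
import cv2,numpy as np
s=bot.sense();print(s)
for n in ("scene","top"):
    r=bot.snapshot(n);cv2.imwrite(f"pics/{n}0.png",r["pixels"]);print(n,r["camera_matrix"],r["extrinsics"])
    np.savez(f"{n}0.npz",**r)
E
```

```text
pics
{'t': 0.0, 'qpos': array([-1.39319832e+00,  3.26949465e-01, -1.93557548e-01,  1.05203057e+00,
        1.53456767e-05,  1.43662139e+00]), 'dq': array([-1.05243450e-03,  7.13578591e-04, -7.94307477e-05, -3.58629304e-05,
       -4.84918152e-05, -9.12222504e-06]), 'joint_efforts': array([-2.61272298e-04, -4.43393326e+01,  2.62444264e+01,  1.54166005e-02,
       -2.39275478e-04, -1.71809864e-05]), 'position': array([ 0.1686358 , -0.52290035,  0.23050881]), 'orientation': array([-3.10177855e+00, -4.87480392e-01,  3.52609907e-05]), 'contact_force': array([-0.15314613,  0.05642639, -0.45580797]), 'moment': array([-0.01012689,  0.03565794,  0.05241584]), 'grip_width': 0.08573023301437097}
scene [[427.20576527   0.         279.94797767]
 [  0.         427.20576527 207.90773226]
 [  0.           0.           1.        ]] [[-0.61701356 -0.57247051  0.53997387  1.1548404 ]
 [ 0.78680407 -0.43543635  0.43741803  0.55099124]
 [-0.01528467  0.6947465   0.71909226  0.91541254]
 [ 0.          0.          0.          1.        ]]
top [[379.31882131   0.         278.84145529]
 [  0.         379.31882131 212.03115506]
 [  0.           0.           1.        ]] [[-0.01016417  0.98835249 -0.15184218  0.35361106]
 [-0.99988697 -0.01172808 -0.00940754  0.04866394]
 [-0.01107879  0.1517294   0.98835998  1.08130585]
 [ 0.          0.          0.          1.        ]]
```

View pics/scene0.png

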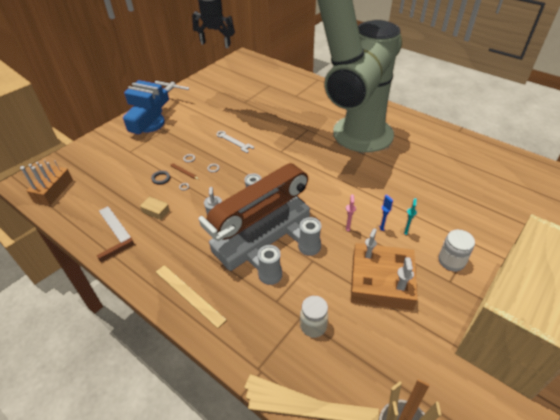

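View pics/top0.png

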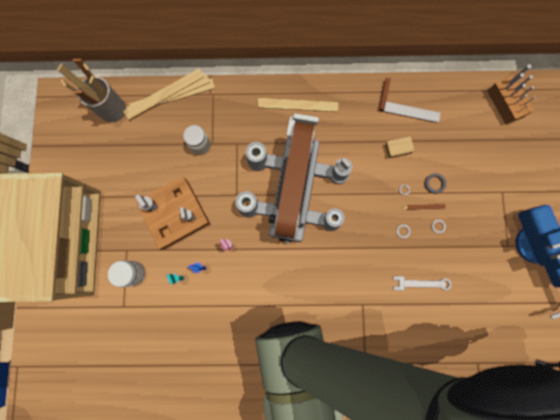

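```bash
cat > h.py <<'E'
import numpy as np,cv2
def world(r,u,v,d=None):
    K=r["camera_matrix"];E=r["extrinsics"]
    u=np.asarray(u,float);v=np.asarray(v,float)
    if d is None:d=r["range_z"][np.round(v).astype(int),np.round(u).astype(int)]
    p=np.stack([(u-K[0,2])/K[0,0]*d,-(v-K[1,2])/K[1,1]*d,-d],-1)
    return p@E[:3,:3].T+E[:3,3]
def cloud(r):
    v,u=np.mgrid[0:420,0:560]
    return world(r,u,v,r["range_z"])
def ray_z(r,u,v,z):
    a=world(r,u,v,np.ones(np.shape(u)));c=r["extrinsics"][:3,3]
    k=(z-c[2])/(a-c)[...,2]
    return c+(a-c)*k[...,None]
def rend(P,x0,x1,y0,y1,zmax,res=0.001):pass
E
python3 - <<'E'
from h import *
t=np.load("top0.npz");s=np.load("scene0.npz")
i=t["pixels"]
cv2.imwrite("pics/t1.png",cv2.resize(i[110:270,130:370],None,fx=3.3,fy=3.3,interpolation=cv2.INTER_CUBIC))
i=t["pixels"]
cv2.imwrite("pics/t2.png",cv2.resize(i[120:300,370:470],None,fx=3.3,fy=3.3,interpolation=cv2.INTER_CUBIC))
i=s["pixels"]
cv2.imwrite("pics/s1.png",cv2.resize(i[160:320,190:430],None,fx=3.3,fy=3.3,interpolation=cv2.INTER_CUBIC))
C=cloud(t)
for u,v in [(145,203),(185,214),(405,189),(403,231),(438,226),(256,152),(246,202),(334,217),(341,169),(200,350),(450,330),(180,185)]: print(u,v,C[v,u].round(4))
E
```

```text
145 203 [0.5285 0.4024 0.1227]
185 214 [0.4991 0.2991 0.1196]
405 189 [ 0.5828 -0.3073  0.001 ]
403 231 [ 0.4611 -0.2954 -0.0027]
438 226 [ 4.740e-01 -3.949e-01  2.000e-04]
256 152 [0.6872 0.1218 0.0406]
246 202 [0.5484 0.1528 0.0104]
334 217 [ 0.4988 -0.0949  0.033 ]
341 169 [ 0.6196 -0.1093  0.0948]
200 350 [ 0.1402  0.2787 -0.    ]
450 330 [ 0.1867 -0.4079 -0.003 ]
180 185 [0.5915 0.3333 0.0503]
```

View pics/t1.png

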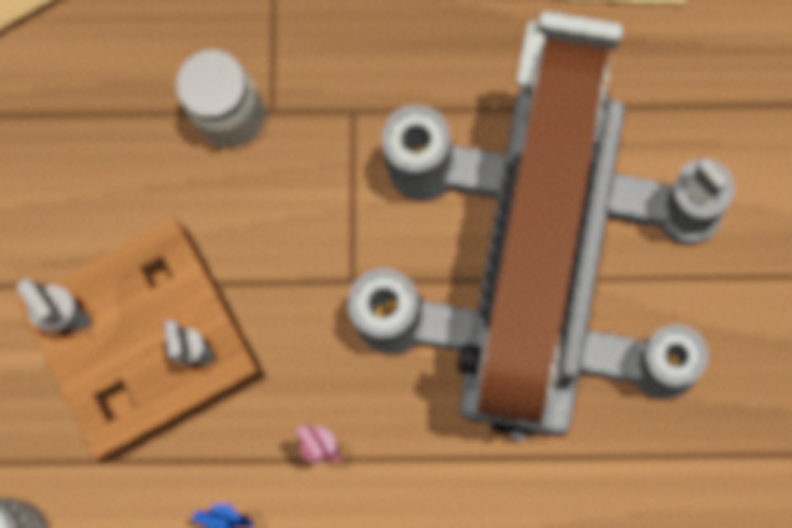

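View pics/s1.png

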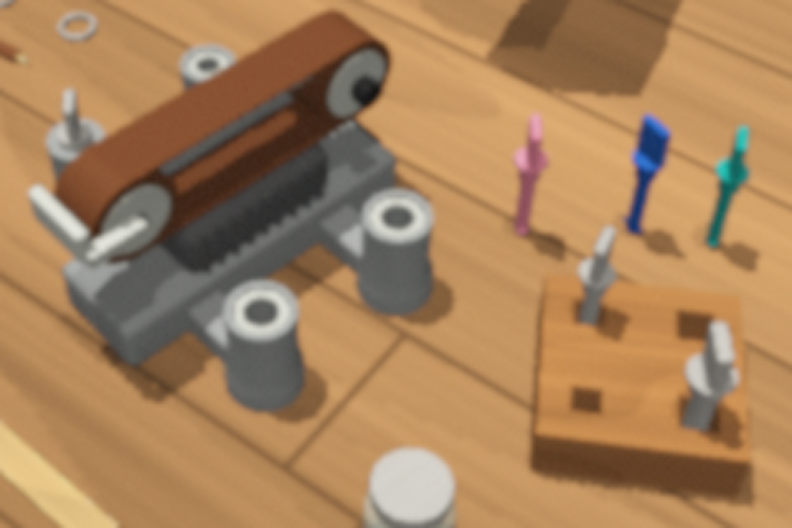

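View pics/t2.png

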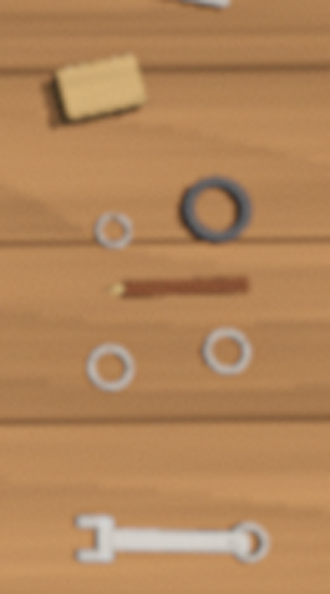

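```bash
cat >> h.py <<'E'
def near(C,x,y,r,z0,z1):
    return C[(np.hypot(C[...,0]-x,C[...,1]-y)<r)&(C[...,2]>z0)&(C[...,2]<z1)]
def circ(p):
    from scipy.optimize import least_squares
    f=lambda q:np.hypot(p[:,0]-q[0],p[:,1]-q[1])-q[2]
    return least_squares(f,[*p[:,:2].mean(0),.02],loss='soft_l1',f_scale=.002).x
E
python3 - <<'E'
from h import *
for n in ("top","scene"):
    t=np.load(n+"0.npz");C=cloud(t)
    # feet
    for x,y in [(0.695,.12),(.545,.152),(.50,-.095),(.62,-.11)]:
        p=near(C,x,y,.045,.082,.092)
        if len(p)>5: print(n,"foot",len(p),(p.min(0)+p.max(0))[:2]/2,p.mean(0),(p.max(0)-p.min(0)).round(4))
    print("block z");
    p=C[(abs(C[...,2]-.05)<.004)&(C[...,0]>.4)&(C[...,0]<.68)&(C[...,1]>.2)&(C[...,1]<.5)]
    print(cv2.minAreaRect((p[:,:2]*1000).astype(np.float32)),p[:,2].mean())
    for x,y in [(0.53,.40),(.50,.30)]:
        p=near(C,x,y,.06,.10,.2); print("head",len(p),p.mean(0),p.min(0),p.max(0))
E
```

```text
top foot 206 [0.67466344 0.11994535] [0.67500857 0.1197561  0.08590691] [0.0489 0.0521 0.0086]
top foot 241 [0.53502805 0.1467921 ] [0.53568857 0.14697897 0.08602671] [0.0537 0.0513 0.0092]
top foot 208 [ 0.49006096 -0.08896543] [ 0.48987485 -0.08848747  0.08639837] [0.0463 0.0457 0.0087]
top foot 140 [ 0.62678529 -0.11462019] [ 0.62248597 -0.11271458  0.08715849] [0.0468 0.0464 0.0098]
block z
((516.3236083984375, 358.46881103515625), (151.81973266601562, 150.7840576171875), 28.59027099609375) 0.04974057876775532
head 132 [0.53119219 0.40857923 0.12359975] [0.51634494 0.39469247 0.10004333] [0.54824267 0.42790143 0.14295723]
head 83 [0.49959776 0.30042847 0.12423918] [0.48667673 0.29019827 0.10000133] [0.51366253 0.30859418 0.14077318]
scene foot 258 [0.675209   0.12081502] [0.67517523 0.121111   0.08699314] [0.0495 0.0549 0.0095]
scene foot 239 [0.53580291 0.14684349] [0.53586109 0.14696384 0.08738071] [0.0564 0.0556 0.0092]
scene foot 108 [ 0.49048509 -0.09264205] [ 0.4893336  -0.09453503  0.08753636] [0.0483 0.0395 0.0082]
scene foot 83 [ 0.62686469 -0.11886826] [ 0.63279355 -0.11592608  0.08809016] [0.0488 0.0407 0.0094]
block z
((482.05596923828125, 334.7230224609375), (246.5660400390625, 158.92520141601562), 33.457786560058594) 0.05111275321254808
head 224 [0.53707858 0.41240785 0.12040315] [0.51796756 0.39493106 0.10029241] [0.55033426 0.42936765 0.14336649]
head 117 [0.50443837 0.30479694 0.11953079] [0.48733879 0.29041944 0.10003723] [0.51526688 0.31594409 0.14112243]
```

```bash
cat >> h.py <<'E'
from scipy.spatial.transform import Rotation as Ro
def shift(s,tgt,yaw=None):
    """yaw = world angle of jaw (tool y) axis wanted; returns tool-frame shift cm + twist (mod pi)"""
    R=Ro.from_rotvec(s["orientation"]).as_matrix()
    d=R.T@(np.asarray(tgt)-s["position"])*100
    tw=0
    if yaw is not None:
        cur=np.arctan2(R[1,1],R[0,1]); tw=-(yaw-cur); tw=(tw+np.pi/2)%np.pi-np.pi/2
    return d.round(2),round(tw,3)
def jaw(s):
    R=Ro.from_rotvec(s["orientation"]).as_matrix();return np.arctan2(R[1,1],R[0,1]),R
E
python3 - <<'E'
from h import *
t=np.load("top0.npz")
hsv=cv2.cvtColor(t["pixels"],cv2.COLOR_BGR2HSV)
m=((hsv[...,1]<70)&(hsv[...,2]>110)).astype(np.uint8)
m[:,:370]=0;m[:,470:]=0;m[:150]=0;m[265:]=0
n,l,st,ce=cv2.connectedComponentsWithStats(m)
for i in range(1,n):
    if st[i,4]>10:
        x,y,w,h,a=st[i];c=(x+(w-1)/2,y+(h-1)/2);print(st[i],c,ray_z(t,*c,.005)[:2].round(4))
from plant import bot
s=bot.sense();print(jaw(s)); print(shift(s,[.49,-.33,.25],0))
E
```

```text
[428 179  11  12  18] (np.float64(433.0), np.float64(184.5)) [ 0.5942 -0.3874]
[441 181   5  11  11] (np.float64(443.0), np.float64(186.0)) [ 0.5894 -0.4158]
[399 185  11  10  53] (np.float64(404.0), np.float64(189.5)) [ 0.5805 -0.303 ]
[431 220  15  13  90] (np.float64(438.0), np.float64(226.0)) [ 0.4734 -0.3929]
[396 224  14  15  91] (np.float64(402.5), np.float64(231.0)) [ 0.4603 -0.2916]
(np.float64(-1.2590012328814573), array([[ 9.51784499e-01,  3.06767307e-01, -2.93911156e-04],
       [ 3.06767389e-01, -9.51783292e-01,  1.52761065e-03],
       [ 1.88881277e-04, -1.54411850e-03, -9.99998790e-01]]))
(array([36.51, -8.51, -1.92]), np.float64(-1.259))
```

Emit:
move_arm --series '[4,-1,0,0,8,-2,0,0,12,-3,0,0,16,-4,0,0,20,-5,0,0]' --fingers 0

```text
t: 0.52
position: [0.3448, -0.4131, 0.231]
orientation: [-3.103, -0.487, 0.0]
contact_force: [-0.0, -1.5, -0.4]
grip_width: 0.0856
```

Emit:
move_arm --series '[4,-1,0,0,8,-2,0,0,11,-3,0,0,13,-3.5,0,0,13,-3.5,0,0]'

```text
t: 0.93
position: [0.4597, -0.3385, 0.2307]
orientation: [-3.101, -0.496, -0.001]
contact_force: [0.4, 0.3, -0.6]
grip_width: 0.0857
```

```bash
cat > snap.py <<'E'
import sys
from h import *
from plant import bot
n=sys.argv[1];cam=sys.argv[2] if len(sys.argv)>2 else "wrist"
s=bot.sense();r=bot.snapshot(cam);np.savez(n+".npz",**r);cv2.imwrite(f"pics/{n}.png",r["pixels"])
print(s["t"],s["position"].round(4),s["qpos"].round(3),s["contact_force"].round(2),s["grip_width"],"jaw",jaw(s)[0])
print(r["extrinsics"].round(4))
E
python3 snap.py w1
```

```text
0.9333 [ 0.4597 -0.3385  0.2307] [-7.650e-01  3.650e-01 -1.370e-01  1.069e+00  1.000e-03  2.060e+00] [ 0.39  0.34 -0.63] 0.08565654094859547 jaw -1.253561612214725
[[ 0.3112  0.9013  0.3013  0.5376]
 [-0.9504  0.2957  0.097  -0.313 ]
 [-0.0017 -0.3165  0.9486  0.374 ]
 [ 0.      0.      0.      1.    ]]
```

View pics/w1.png

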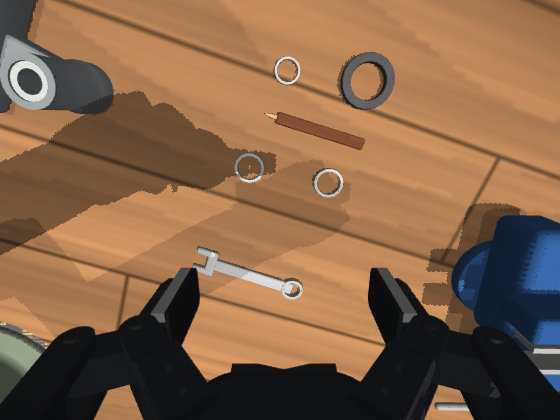

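```bash
cat > rings.py <<'E'
import sys
from h import *
def ell(r,u,v,rad=25,z=.006,sat=60,val=120,dark=False):
    hsv=cv2.cvtColor(r["pixels"],cv2.COLOR_BGR2HSV)
    m=((hsv[...,1]<sat)&(hsv[...,2]>val)).astype(np.uint8)
    k=np.zeros_like(m);cv2.circle(k,(u,v),rad,1,-1);m&=k
    c,_=cv2.findContours(m,cv2.RETR_EXTERNAL,cv2.CHAIN_APPROX_NONE)
    pts=np.vstack(c)[:,0]
    pts=cv2.convexHull(pts)[:,0].astype(float)
    P=ray_z(r,pts[:,0],pts[:,1],z)
    q=circ(P);return q,m.sum()
if __name__=="__main__":
    r=np.load(sys.argv[1]+".npz")
    for a in sys.argv[2:]:
        u,v=map(int,a.split(","));print(a,[x for x in ell(r,u,v)])
E
python3 rings.py w1 287,70 249,168 328,183; python3 - <<'E'
from h import *
r=np.load("w1.npz")
for u,v in [(287,70),(249,168),(328,183)]:print(r["pixels"][v-16:v+17:4,u].tolist())
E
```

```text
287,70 [array([ 0.5807197 , -0.30245188,  0.01455983]), np.uint64(209)]
249,168 [array([ 0.46058073, -0.29201015,  0.01817305]), np.uint64(211)]
328,183 [array([ 0.47363737, -0.39308556,  0.01833465]), np.uint64(238)]
[[89, 135, 188], [220, 223, 223], [89, 136, 190], [85, 130, 183], [89, 133, 189], [94, 141, 200], [73, 110, 154], [221, 223, 223], [88, 133, 188]]
[[55, 76, 101], [87, 101, 115], [50, 76, 106], [52, 78, 109], [87, 130, 183], [51, 78, 107], [87, 131, 184], [201, 205, 206], [70, 105, 147]]
[[83, 125, 174], [188, 193, 193], [72, 108, 152], [71, 108, 150], [72, 108, 152], [72, 110, 154], [74, 111, 156], [196, 199, 201], [76, 112, 157]]
```

```bash
python3 - <<'E'
from h import *
from plant import bot
s=bot.sense();print(shift(s,[.4606,-.2920,.002]))
E
```

```text
(array([ 1.75, -4.44, 22.87]), 0)
```

Emit:
move_arm --series '[1.0,-2.5,3,0,1.75,-4.44,6,0,1.75,-4.44,10,0,1.75,-4.44,13.5,0,1.75,-4.44,16,0]' --fingers 85

```text
t: 1.4
position: [0.4574, -0.2931, 0.0685]
orientation: [-3.102, -0.486, 0.004]
contact_force: [0.1, -0.6, -0.6]
grip_width: 0.0571
```

```bash
python3 snap.py w2; python3 - <<'E'
from h import *
from plant import bot
s=bot.sense();print(shift(s,[.4606,-.2920,.002]))
E
```

```text
1.4 [ 0.4574 -0.2931  0.0685] [-7.050e-01  4.800e-01 -4.200e-01  6.740e-01 -1.000e-03  2.125e+00] [ 0.13 -0.55 -0.56] 0.05705055656492531 jaw -1.2599934069365804
[[ 0.3051  0.9021  0.3053  0.536 ]
 [-0.9523  0.29    0.0947 -0.268 ]
 [-0.0031 -0.3196  0.9475  0.2115]
 [ 0.      0.      0.      1.    ]]
(array([0.53, 0.26, 6.25]), 0)
```

View pics/w2.png

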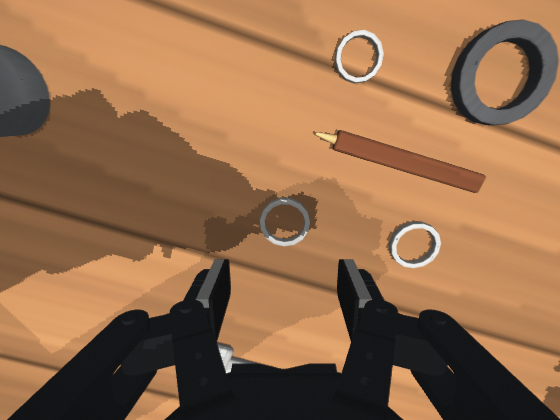

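Emit:
move_arm --series '[0,0,1,0,0,0,1,0]'

```text
t: 1.62
position: [0.4587, -0.294, 0.0604]
orientation: [-3.102, -0.485, 0.002]
contact_force: [-0.0, 0.0, 0.1]
grip_width: 0.0568
```

```bash
python3 snap.py w3; python3 - <<'E'
from h import *
from plant import bot
from rings import ell
r=np.load("w3.npz")
for sat,val in [(60,90),(60,70),(70,80)]:print(ell(r,284,222,42,sat=sat,val=val))
s=bot.sense();print(shift(s,[.4606,-.2920,.002]))
E
```

```text
1.6167 [ 0.4587 -0.294   0.0604] [-0.705  0.493 -0.424  0.656 -0.     2.126] [-0.05  0.04  0.15] 0.05684947488038773 jaw -1.2603941078407188
[[ 0.3047  0.9026  0.3041  0.5372]
 [-0.9525  0.2894  0.0952 -0.269 ]
 [-0.0021 -0.3186  0.9479  0.2035]
 [ 0.      0.      0.      1.    ]]
(array([ 0.46076826, -0.29216985,  0.01850884]), np.uint64(741))
(array([ 0.46135332, -0.29192558,  0.01888507]), np.uint64(932))
(array([ 0.46123172, -0.29192013,  0.01898384]), np.uint64(914))
(array([ 0.18, -0.21,  5.97]), 0)
```

View pics/w3.png

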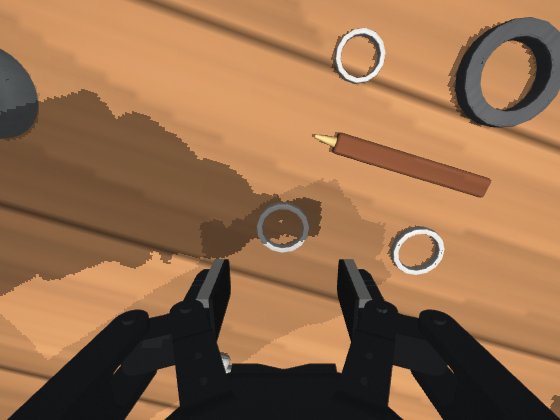

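Emit:
move_arm --series '[0.15,-0.15,2.5,0,0.24,-0.2,4.5,0,0.24,-0.2,5.5,0,0.24,-0.2,5.95,0,0.24,-0.2,5.95,0]'

```text
t: 2.08
position: [0.4616, -0.2914, 0.0021]
orientation: [3.103, 0.487, 0.0]
contact_force: [-0.4, 0.3, -0.1]
grip_width: 0.057
```

Emit:
move_arm --series '[0,0,0,0,0,0,0,0,0,0,0,0,0,0,0,0,0,0,0,0]' --fingers 200

```text
t: 2.5
position: [0.4623, -0.2919, 0.0039]
orientation: [3.101, 0.488, 0.002]
contact_force: [-1.9, 1.4, 8.9]
grip_width: 0.0317
```

```bash
python3 snap.py w4
```

```text
2.5 [ 0.4623 -0.2919  0.0039] [-0.698  0.575 -0.467  0.526 -0.     2.132] [-1.86  1.45  8.9 ] 0.031734713425459915 jaw -1.2588859011135023
[[ 0.3061  0.9033  0.3007  0.5403]
 [-0.952   0.2898  0.0985 -0.2663]
 [ 0.0018 -0.3164  0.9486  0.1472]
 [ 0.      0.      0.      1.    ]]
```

View pics/w4.png

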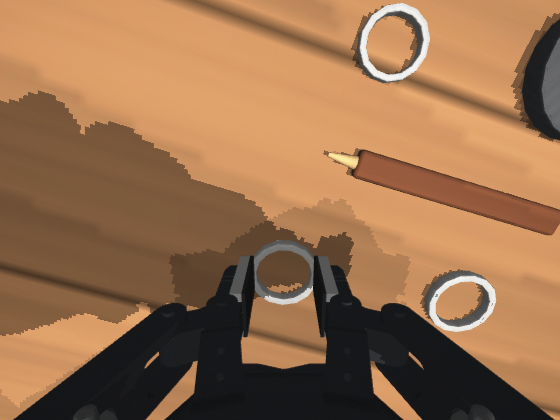

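```bash
python3 - <<'E'
from h import *
r=np.load("w4.npz")
cv2.imwrite("pics/w4c.png",cv2.resize(r["pixels"][220:360,210:370],None,fx=4.5,fy=4.5,interpolation=cv2.INTER_CUBIC))
from rings import ell
print(ell(r,285,272,33,sat=70,val=80))
from plant import bot
print(bot.sense()["position"])
C=cloud(r)
for u,v in [(285,243),(285,303),(240,280),(244,260),(322,262),(318,285),(248,262),(316,262)]:print(u,v,C[v,u].round(4))
E
```

```text
(array([ 0.46171896, -0.29261698,  0.01885075]), np.uint64(1386))
[ 0.46232601 -0.29192367  0.00392715]
285 243 [ 0.4789 -0.2872  0.0061]
285 303 [ 0.4445 -0.2983  0.0069]
240 280 [ 0.4669 -0.2699  0.032 ]
244 260 [ 0.4673 -0.2693  0.0142]
322 262 [ 0.4792 -0.3062  0.0165]
318 285 [ 0.473  -0.3049  0.0283]
248 262 [ 0.4684 -0.2714  0.0171]
316 262 [ 0.4781 -0.3035  0.0162]
```

View pics/w4c.png

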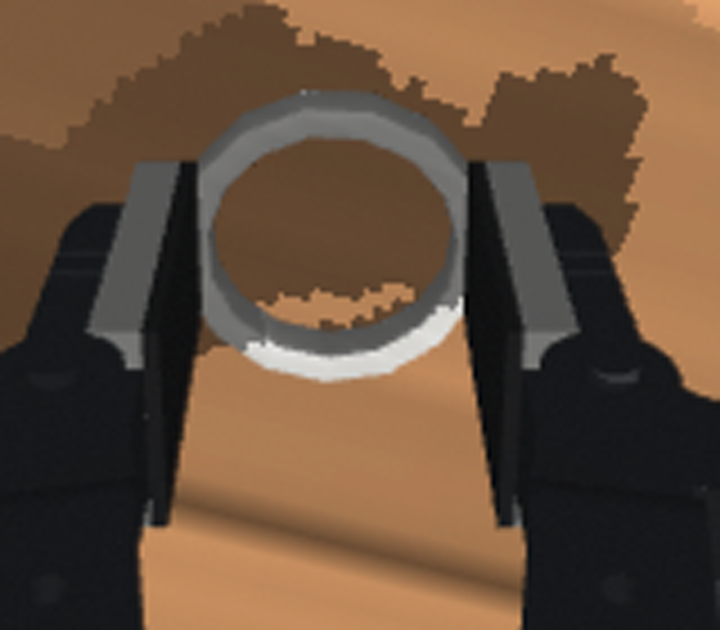

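Emit:
move_arm --series '[0,0,-1,0,0,0,-1,0,0,0,-1,0,0,0,-1,0]' --fingers 110

```text
t: 2.88
position: [0.4618, -0.2914, 0.0123]
orientation: [3.103, 0.488, 0.001]
contact_force: [-0.4, 0.1, -0.5]
grip_width: 0.0485
```

```bash
python3 snap.py w5;python3 - <<'E'
from h import *
from plant import bot
from rings import ell
r=np.load("w5.npz")
print(ell(r,285,265,45,sat=70,val=80))
s=bot.sense();print(shift(s,[.4617,-.2922,-.0005]))
E
```

```text
2.8833 [ 0.4618 -0.2914  0.0123] [-0.698  0.562 -0.462  0.546  0.     2.132] [-0.37  0.05 -0.52] 0.04853043019671647 jaw -1.259048822977604
[[ 3.060e-01  9.030e-01  3.016e-01  5.399e-01]
 [-9.520e-01  2.901e-01  9.730e-02 -2.659e-01]
 [ 3.000e-04 -3.169e-01  9.485e-01  1.555e-01]
 [ 0.000e+00  0.000e+00  0.000e+00  1.000e+00]]
(array([ 0.46027944, -0.29071026,  0.01915356]), np.uint64(1526))
(array([-0.02,  0.1 ,  1.25]), 0)
```

View pics/w5.png

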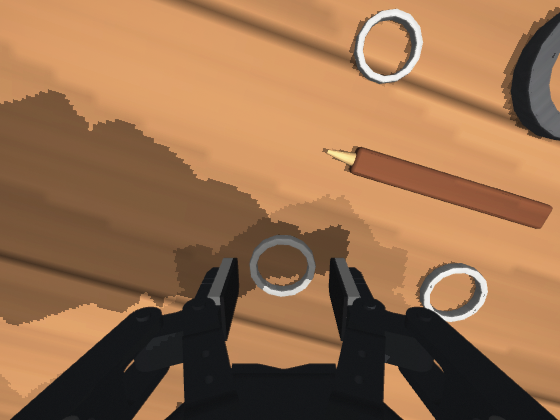

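Emit:
move_arm --series '[0,0,0.6,0,0,0,1.1,0,0,0,1.3,0,0,0,1.3,0,0,0,1.3,0]'

```text
t: 3.35
position: [0.4611, -0.2908, -0.0018]
orientation: [-3.103, -0.488, 0.001]
contact_force: [-0.4, -0.0, 0.3]
grip_width: 0.048
```

Emit:
move_arm --series '[0,0,0,0,0,0,0,0,0,0,0,0,0,0,0,0]' --fingers 200

```text
t: 3.68
position: [0.4618, -0.2915, -0.0006]
orientation: [3.103, 0.488, 0.001]
contact_force: [-0.7, 0.2, 5.8]
grip_width: 0.0346
```

Emit:
move_arm --series '[0,0,0,0,0,0,-2,0,0,0,-4,0,0,0,-6,0,0,0,-8,0]'

```text
t: 4.1
position: [0.4611, -0.2907, 0.0793]
orientation: [-3.103, -0.488, 0.001]
contact_force: [0.5, -0.6, -0.3]
grip_width: 0.0347
```

```bash
python3 snap.py w6
```

```text
4.1 [ 0.4611 -0.2907  0.0793] [-0.698  0.468 -0.407  0.697  0.     2.132] [ 0.45 -0.64 -0.28] 0.03465872517160833 jaw -1.2590088122841046
[[ 0.306   0.9025  0.3031  0.5394]
 [-0.952   0.2906  0.0959 -0.2655]
 [-0.0015 -0.3179  0.9481  0.2224]
 [ 0.      0.      0.      1.    ]]
```

View pics/w6.png

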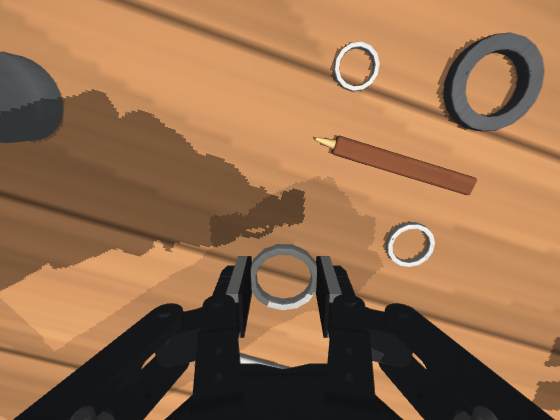

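```bash
python3 - <<'E'
from h import *
r=np.load("w6.npz");C=cloud(r)
cv2.imwrite("pics/w6c.png",cv2.resize(r["pixels"][220:360,210:370],None,fx=4.5,fy=4.5,interpolation=cv2.INTER_CUBIC))
from rings import ell
for z in (.082,.085,.088): print(ell(r,283,276,33,z=z,sat=70,val=80))
for u,v in [(283,246),(284,248),(270,303),(290,306),(280,304),(258,265),(308,265)]:
    print(u,v,C[v,u].round(4))
E
```

```text
(array([ 0.45814496, -0.29110696,  0.01895555]), np.uint64(1446))
(array([ 0.45988085, -0.29055992,  0.01855052]), np.uint64(1446))
(array([ 0.46161674, -0.29001286,  0.0181455 ]), np.uint64(1446))
283 246 [ 0.477  -0.2851  0.0843]
284 248 [ 0.4768 -0.2857  0.0859]
270 303 [ 0.4438 -0.2884  0.0867]
290 306 [ 0.4449 -0.2994  0.0862]
280 304 [ 0.4448 -0.2937  0.0867]
258 265 [ 0.4635 -0.2759  0.086 ]
308 265 [ 0.4717 -0.3003  0.0865]
```

View pics/w6c.png

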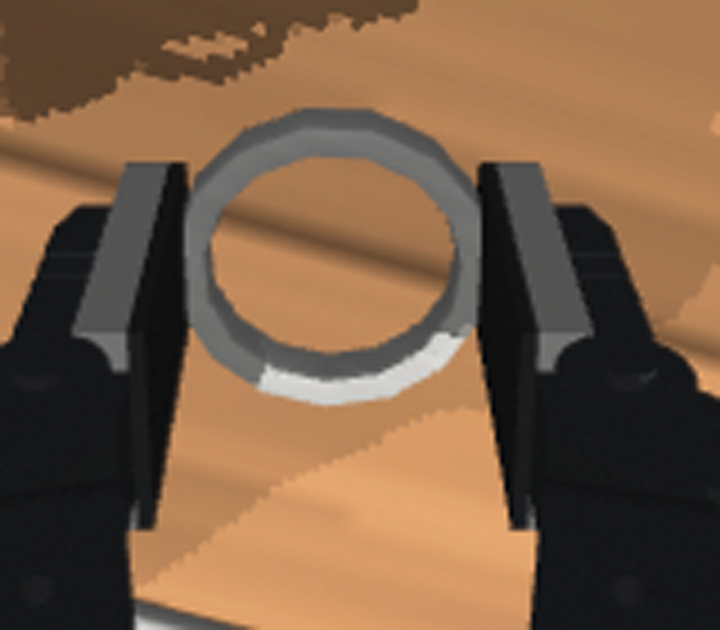

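Emit:
move_arm --series '[0,0,-4,0,0,0,-8,0,0,0,-12,0,1.5,-2.5,-14.5,0,3,-6,-16,0]'

```text
t: 4.57
position: [0.4735, -0.2273, 0.2423]
orientation: [3.1, 0.48, 0.007]
contact_force: [1.3, 0.3, -0.1]
grip_width: 0.0339
```

Emit:
move_arm --series '[1.8,-3.6,0,-0.1,3.6,-7.2,0,-0.2,5.4,-10.8,0,-0.3,7.2,-14.4,0,-0.4,9,-18,0,-0.5]'

```text
t: 4.98
position: [0.5018, -0.0239, 0.2386]
orientation: [-2.883, -1.247, -0.0]
contact_force: [0.4, 0.2, 0.0]
grip_width: 0.0345
```

```bash
python3 - <<'E'
from h import *
from plant import bot
s=bot.sense();print(s["position"],s["qpos"],s["grip_width"],shift(s,[.5355,.1468,.16]))
E
```

```text
[ 0.50178384 -0.02393062  0.23862633] [-1.94752090e-01  2.33072022e-01 -3.01181919e-01  1.03651811e+00
  9.43598590e-05  2.13045949e+00] 0.0345314463173391 (array([14.75, -9.24,  7.86]), 0)
```

Emit:
move_arm --series '[3.3,-2,0,0,6.8,-4.2,0,0,10,-6.4,0,0,13,-8.3,0,0,14.5,-9.2,1,0]'

```text
t: 5.4
position: [0.5362, 0.1468, 0.2299]
orientation: [-2.884, -1.246, -0.006]
contact_force: [0.3, -0.2, 0.1]
grip_width: 0.0344
```

Emit:
move_arm --series '[0,0,2,0,0,0,4,0,0,0,5,0,0,0,5,0]'

```text
t: 5.73
position: [0.533, 0.1425, 0.176]
orientation: [-2.885, -1.24, 0.008]
contact_force: [-0.6, 0.2, -0.8]
grip_width: 0.0342
```

```bash
python3 snap.py w7;python3 snap.py t7 top; python3 - <<'E'
from h import *
from plant import bot
s=bot.sense();print(shift(s,[.5355,.1468,.0855]))
E
```

```text
5.7333 [0.533  0.1425 0.176 ] [ 0.127  0.376 -0.268  0.932  0.     2.457] [-0.56  0.2  -0.84] 0.03419887760036446 jaw -0.7588339660073848
[[ 0.7251  0.6513  0.2238  0.5904]
 [-0.6887  0.6875  0.2304  0.2022]
 [-0.0037 -0.3212  0.947   0.3189]
 [ 0.      0.      0.      1.    ]]
5.7833 [0.534  0.1424 0.1776] [ 0.127  0.375 -0.266  0.933  0.     2.457] [0.65 0.16 0.02] 0.03421357684470014 jaw -0.7592369174171905
[[-0.0102  0.9884 -0.1518  0.3536]
 [-0.9999 -0.0117 -0.0094  0.0487]
 [-0.0111  0.1517  0.9884  1.0813]
 [ 0.      0.      0.      1.    ]]
(array([ 0.36, -0.26,  9.33]), 0)
```

View pics/w7.png

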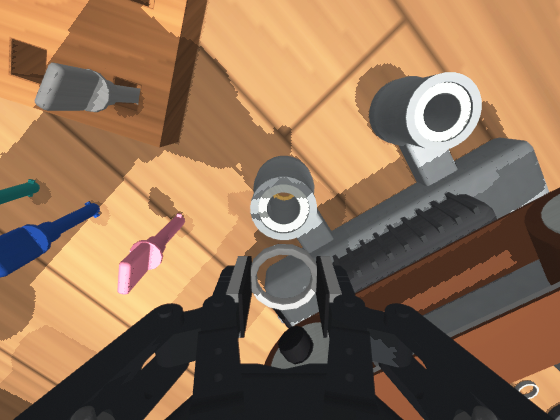

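```bash
python3 - <<'E'
from h import *
r=np.load("w7.npz");C=cloud(r)
for x,y in [(.5355,.1468),(.675,.1203)]:
    p=near(C,x,y,.035,.0868,.0895);print(len(p),p.mean(0),(p.max(0)+p.min(0))/2,np.ptp(p,0))
    # radial fit
    from scipy.optimize import least_squares
    f=lambda q:np.clip(np.abs(np.hypot(p[:,0]-q[0],p[:,1]-q[1])-.02435)-.00315,0,None)
    print(least_squares(f,[x,y]).x,np.median(p[:,2]))
E
```

```text
1438 [0.53725503 0.14792442 0.08796645] [0.53666064 0.14710061 0.08813775] [0.05438422 0.05500544 0.00266786]
[0.53657847 0.14696001] 0.08796563121382729
1994 [0.67479984 0.12140522 0.08796741] [0.67392757 0.12047656 0.0881433 ] [0.05491729 0.05495697 0.00268574]
[0.67333349 0.11992351] 0.08796609708137192
```

```bash
python3 - <<'E'
from h import *
r=np.load("w7.npz");C=cloud(r)
p=near(C,.533,.1425,.03,.1810,.186);print(len(p),np.median(p[:,2]),(p.max(0)+p.min(0))/2,np.ptp(p,0))
from scipy.optimize import least_squares
f=lambda q:np.clip(np.abs(np.hypot(p[:,0]-q[0],p[:,1]-q[1])-.0169)-.0021,0,None)
print(least_squares(f,[.533,.1425],loss='soft_l1',f_scale=.001).x)
from plant import bot
print(bot.sense()["position"])
E
```

```text
1620 0.1829838875235958 [0.53587424 0.14496224 0.18348629] [0.04647454 0.04558192 0.00495558]
[0.53280843 0.14227321]
[0.53496577 0.14239109 0.17882152]
```

Emit:
move_arm --series '[0.2,-0.2,2,0,0.2,-0.2,4,0,0.2,-0.2,6,0,0.2,-0.2,6,0,0.2,-0.2,6,0]'

```text
t: 6.25
position: [0.535, 0.1451, 0.1193]
orientation: [-2.887, -1.239, 0.001]
contact_force: [0.5, 1.0, 0.1]
grip_width: 0.0343
```

```bash
python3 snap.py w8; python3 - <<'E'
from h import *
from plant import bot
s=bot.sense();print(shift(s,[.5364,.147,.0855]))
E
```

```text
6.25 [0.535  0.1451 0.1193] [ 0.132  0.434 -0.34   0.798  0.     2.462] [0.48 0.97 0.14] 0.03426629814784469 jaw -0.7596506468190622
[[ 7.245e-01  6.534e-01  2.194e-01  5.918e-01]
 [-6.893e-01  6.871e-01  2.297e-01  2.047e-01]
 [-7.000e-04 -3.176e-01  9.482e-01  2.625e-01]
 [ 0.000e+00  0.000e+00  0.000e+00  1.000e+00]]
(array([ 0.15, -0.08,  3.47]), 0)
```

View pics/w8.png

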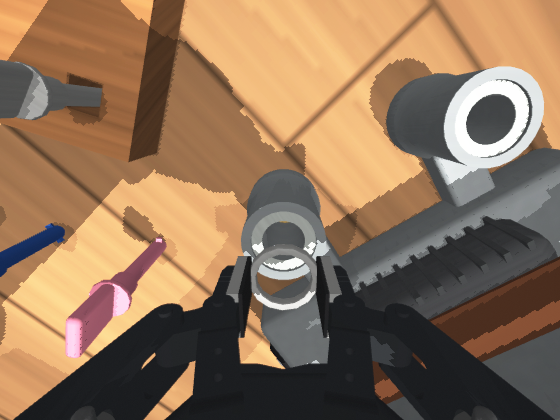

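Emit:
move_arm --series '[0.15,-0.1,1.5,0,0.2,-0.12,2.5,0,0.2,-0.12,3.0,0,0.2,-0.12,3.0,0]'

```text
t: 6.63
position: [0.5351, 0.1476, 0.0884]
orientation: [-2.886, -1.24, 0.002]
contact_force: [-0.7, -0.4, -0.5]
grip_width: 0.0344
```

```bash
python3 snap.py w9; python3 - <<'E'
from h import *
from plant import bot
s=bot.sense();print(shift(s,[.5364,.147,.0855]))
E
```

```text
6.6333 [0.5351 0.1476 0.0884] [ 0.136  0.472 -0.371  0.73  -0.     2.466] [-0.75 -0.42 -0.46] 0.03443201332387895 jaw -0.7590949050321437
[[ 0.7249  0.6528  0.2198  0.5919]
 [-0.6888  0.6875  0.2299  0.2072]
 [-0.001  -0.3181  0.9481  0.2315]
 [ 0.      0.      0.      1.    ]]
(array([0.02, 0.12, 0.34]), 0)
```

View pics/w9.png

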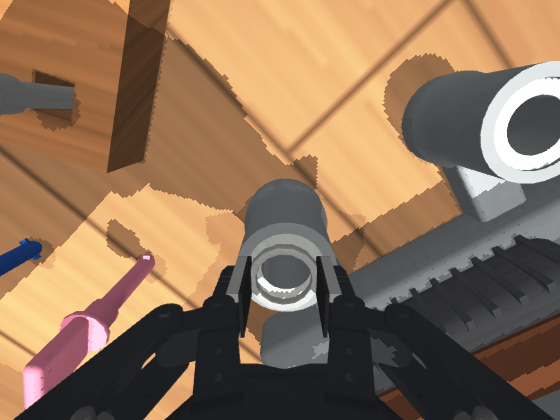

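Emit:
move_arm --series '[0.02,0.08,0.2,0,0.02,0.08,0.33,0,0.02,0.08,0.33,0]'

```text
t: 6.93
position: [0.537, 0.1473, 0.0868]
orientation: [2.886, 1.24, 0.003]
contact_force: [-1.2, -0.8, 5.9]
grip_width: 0.034
```

```bash
python3 snap.py w10; python3 - <<'E'
from h import *
r=np.load("w10.npz")
cv2.imwrite("pics/w10c.png",cv2.resize(r["pixels"][200:360,200:370],None,fx=4.5,fy=4.5,interpolation=cv2.INTER_CUBIC))
E
```

```text
6.9333 [0.537  0.1473 0.0868] [ 0.135  0.475 -0.371  0.724 -0.     2.465] [-1.17 -0.84  5.89] 0.0339936528784849 jaw -0.7590577681317524
[[ 7.249e-01  6.537e-01  2.171e-01  5.934e-01]
 [-6.888e-01  6.875e-01  2.297e-01  2.069e-01]
 [ 9.000e-04 -3.161e-01  9.487e-01  2.301e-01]
 [ 0.000e+00  0.000e+00  0.000e+00  1.000e+00]]
```

View pics/w10c.png

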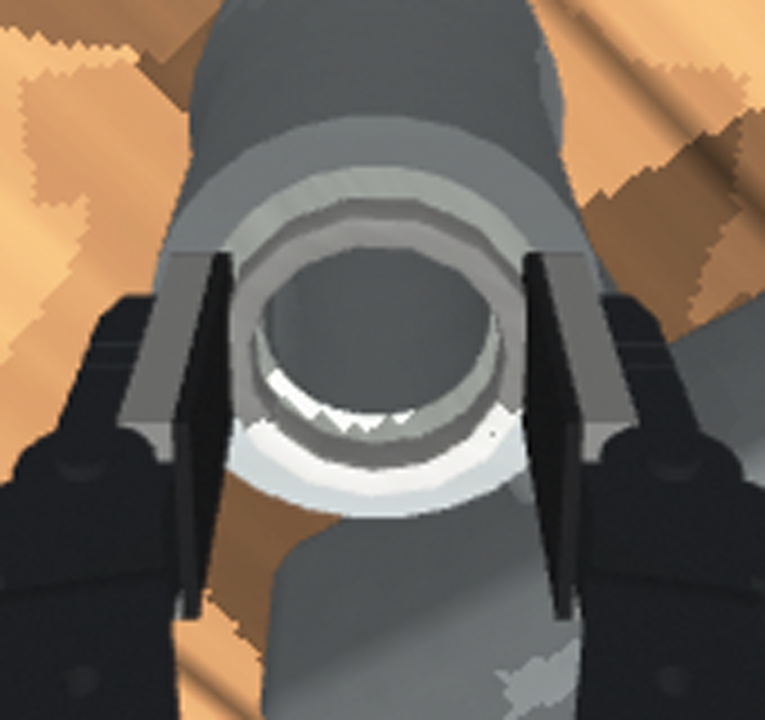

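```bash
cat > fit.py <<'E'
from h import *
from scipy.optimize import least_squares
def band(p,x,y,rm,hw):
    f=lambda q:np.clip(np.abs(np.hypot(p[:,0]-q[0],p[:,1]-q[1])-rm)-hw,0,None)
    return least_squares(f,[x,y],loss='soft_l1',f_scale=.001).x
E
python3 - <<'E'
from fit import *
r=np.load("w10.npz");C=cloud(r)
p=near(C,.5365,.147,.035,.08,.12)
print(np.histogram(p[:,2],bins=np.arange(.08,.1,.001)))
p=near(C,.5365,.147,.033,.0860,.0895);p=p[np.hypot(p[:,0]-.5365,p[:,1]-.147)>.0215]
print(len(p),np.median(p[:,2]),band(p,.5365,.147,.02435,.00315))
for a,b in((.0925,.0955),(.091,.0965)):
    p=near(C,.5365,.147,.023,a,b);print(len(p),np.median(p[:,2]),band(p,.5365,.147,.0169,.0021))
# boundary fit: ring outer edge via hull in pixel
E
```

```text
(array([111,  80, 114,  95, 175, 513, 474, 877, 824, 172, 118, 131, 236,
       741, 489,  90,  57,  60,  72,  72]), array([0.08 , 0.081, 0.082, 0.083, 0.084, 0.085, 0.086, 0.087, 0.088,
       0.089, 0.09 , 0.091, 0.092, 0.093, 0.094, 0.095, 0.096, 0.097,
       0.098, 0.099, 0.1  ]))
1736 0.08795494139168979 [0.53654548 0.14712726]
1382 0.09380435691645675 [0.53629881 0.14662875]
1617 0.09371507864958065 [0.53641091 0.14675689]
```

Emit:
move_arm --series '[0,0,-0.05,0,0,0,-0.05,0,0,0,-0.05,0]' --fingers 120

```text
t: 7.23
position: [0.5364, 0.1474, 0.0862]
orientation: [2.886, 1.24, 0.001]
contact_force: [-0.1, 0.5, -0.1]
grip_width: 0.0453
```

Emit:
move_arm --series '[0,0,-3,0,0,0,-6,0,0,0,-6,0]'

```text
t: 7.48
position: [0.5396, 0.1479, 0.1511]
orientation: [2.884, 1.24, 0.012]
contact_force: [1.6, 0.7, 1.2]
grip_width: 0.0452
```

```bash
python3 snap.py w11; python3 - <<'E'
from fit import *
r=np.load("w11.npz");C=cloud(r)
p=near(C,.5365,.147,.035,.08,.12)
print(np.histogram(p[:,2],bins=np.arange(.08,.1,.001)))
p=near(C,.5365,.147,.023,.0895,.093);print(len(p),np.median(p[:,2]),band(p,.5365,.147,.0169,.0021))
E
```

```text
7.4833 [0.5396 0.1479 0.1511] [ 0.136  0.403 -0.296  0.863  0.     2.465] [1.58 0.66 1.23] 0.04522387783113204 jaw -0.7589423265042687
[[ 0.725   0.6555  0.2112  0.5951]
 [-0.6887  0.688   0.2287  0.2073]
 [ 0.0046 -0.3113  0.9503  0.2948]
 [ 0.      0.      0.      1.    ]]
(array([ 44,  44,  31,  50,  74, 276, 342, 761, 782, 151, 204, 391, 117,
         2,   0,   0,   0,   0,   0,   0]), array([0.08 , 0.081, 0.082, 0.083, 0.084, 0.085, 0.086, 0.087, 0.088,
       0.089, 0.09 , 0.091, 0.092, 0.093, 0.094, 0.095, 0.096, 0.097,
       0.098, 0.099, 0.1  ]))
758 0.09131399582020631 [0.53591039 0.14650747]
```

View pics/w11.png

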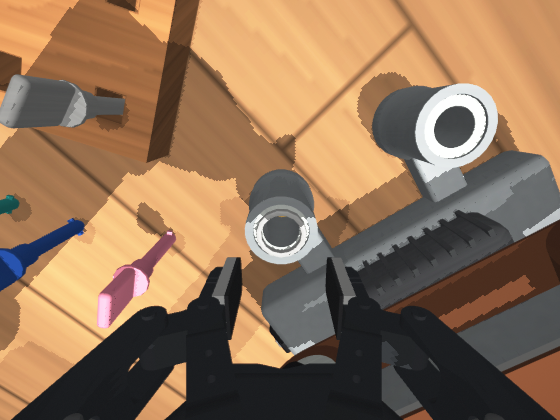

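```bash
python3 - <<'E'
from h import *
from plant import bot
s=bot.sense();print(shift(s,[.52,.36,.26]))
E
```

```text
(array([ 14.16, -15.93, -11.1 ]), 0)
```

Emit:
move_arm --series '[0,0,-4,0,1,-1,-8,0,3.5,-4,-10.5,0,6,-7,-10.5,0,8.5,-10,-10.5,0]'

```text
t: 7.95
position: [0.5232, 0.2791, 0.2528]
orientation: [2.888, 1.237, 0.006]
contact_force: [0.6, -0.7, -0.6]
grip_width: 0.0452
```

Emit:
move_arm --series '[2.5,-2.8,0,0,4.5,-5,0,0,5.5,-6,0,0,5.5,-6,0,0,5.5,-6,0,0]'

```text
t: 8.37
position: [0.516, 0.3589, 0.2497]
orientation: [2.885, 1.242, -0.003]
contact_force: [0.3, -0.2, 0.9]
grip_width: 0.0452
```

```bash
python3 snap.py w12
```

```text
8.3667 [0.516  0.3589 0.2497] [ 4.910e-01  4.660e-01  6.700e-02  1.173e+00 -1.000e-03  2.819e+00] [ 0.25 -0.21  0.86] 0.04519319574461612 jaw -0.7578251110939085
[[ 7.257e-01  6.519e-01  2.199e-01  5.728e-01]
 [-6.880e-01  6.878e-01  2.316e-01  4.188e-01]
 [-3.000e-04 -3.193e-01  9.476e-01  3.927e-01]
 [ 0.000e+00  0.000e+00  0.000e+00  1.000e+00]]
```

View pics/w12.png

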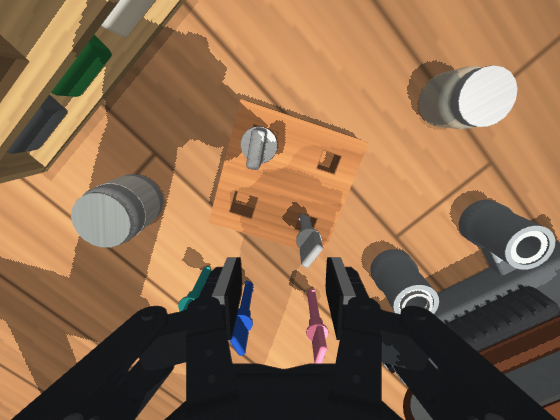

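```bash
cat > heads.py <<'E'
from fit import *
import sys
r=np.load(sys.argv[1]+".npz");C=cloud(r)
for a in sys.argv[2:]:
    x,y,z0=map(float,a.split(","))
    p=near(C,x,y,.045,z0,z0+.012)
    print(len(p),p[:,2].max(),np.median(p[:,2]))
    print("top", cv2.minAreaRect((p[:,:2]*1000).astype(np.float32)))
    m=p[:,:2].mean(0);w,V=np.linalg.eigh(np.cov((p[:,:2]-m).T));print(m,"long axis ang",np.arctan2(V[1,1],V[0,1]),np.sqrt(w))
E
python3 heads.py w12 .532,.4127,.134 .5003,.3042,.134; python3 - <<'E'
from h import *
r=np.load("w12.npz");C=cloud(r)
for x,y in [(.532,.4127),(.5003,.3042)]:
    p=near(C,x,y,.04,.09,.15);print(np.histogram(p[:,2],np.arange(.09,.145,.003)))
E
```

```text
556 0.14042512153863113 0.13811483661134086
top ((533.5380249023438, 412.5894470214844), (33.89288330078125, 12.054279327392578), 34.79332733154297)
[0.53420579 0.41280225] long axis ang -2.5301752034538723 [0.00339915 0.00952321]
247 0.13958926105449015 0.13786845253464347
top ((501.8985595703125, 304.673828125), (27.271556854248047, 8.794682502746582), 11.509065628051758)
[0.50226248 0.30526629] long axis ang -2.949877250907824 [0.0024282  0.00775077]
(array([  0,   0,  18, 507,   8,   6,   8,   6,   6,  10,   7,   8,   8,
         7,  15, 247, 301,   0]), array([0.09 , 0.093, 0.096, 0.099, 0.102, 0.105, 0.108, 0.111, 0.114,
       0.117, 0.12 , 0.123, 0.126, 0.129, 0.132, 0.135, 0.138, 0.141,
       0.144]))
(array([  0,   0,  20, 178,  10,  33,  24,  22,  32,  27,  34,  32,  29,
        33,  35, 125, 109,   0]), array([0.09 , 0.093, 0.096, 0.099, 0.102, 0.105, 0.108, 0.111, 0.114,
       0.117, 0.12 , 0.123, 0.126, 0.129, 0.132, 0.135, 0.138, 0.141,
       0.144]))
```

```bash
python3 - <<'E'
from h import *
from plant import bot
s=bot.sense();print(shift(s,[.5335,.4126,.22]))
E
```

```text
(array([ 5.15, -2.51,  2.99]), 0)
```

Emit:
move_arm --series '[1,-0.5,0,-0.12,2,-1,0,-0.24,3,-1.5,0,-0.36,4,-2,0,-0.48,5.15,-2.5,0,-0.6]'

```text
t: 8.83
position: [0.5346, 0.4117, 0.251]
orientation: [2.387, 2.041, -0.001]
contact_force: [-0.2, 0.8, 1.1]
grip_width: 0.0454
```

Emit:
move_arm --series '[0,0,0,-0.12,0,0,0,-0.24,0,0,0,-0.36,0,0,0,-0.48,0,0,0,-0.6]'

```text
t: 9.25
position: [0.5346, 0.4114, 0.2508]
orientation: [1.678, 2.656, -0.001]
contact_force: [-0.3, -0.2, 0.1]
grip_width: 0.0451
```

Emit:
move_arm --series '[0,0,0,-0.12,0,0,0,-0.24,0,0,0,-0.36,0,0,0,-0.48,0,0,0,-0.6]'

```text
t: 9.67
position: [0.5346, 0.4113, 0.2509]
orientation: [-0.818, -3.033, 0.001]
contact_force: [0.2, -0.1, 0.2]
grip_width: 0.0455
```

Emit:
move_arm --series '[0,0,0,-0.12,0,0,0,-0.24,0,0,0,-0.36,0,0,0,-0.48,0,0,0,-0.6]'

```text
t: 10.08
position: [0.5346, 0.4113, 0.2509]
orientation: [0.115, -3.139, 0.001]
contact_force: [1.1, -0.2, 1.0]
grip_width: 0.0457
```

Emit:
move_arm --series '[0,0,0,-0.12,0,0,0,-0.24,0,0,0,-0.36,0,0,0,-0.48,0,0,0,-0.536]'

```text
t: 10.5
position: [0.5346, 0.4113, 0.2509]
orientation: [0.941, -2.997, 0.001]
contact_force: [-0.3, 0.7, -0.3]
grip_width: 0.0455
```

```bash
python3 snap.py w13;  python3 heads.py w13 .532,.4127,.134; python3 - <<'E'
from h import *
from plant import bot
s=bot.sense();print(shift(s,[.5335,.4126,.105],.607-np.pi/2))
E
```

```text
10.5 [0.5346 0.4113 0.2509] [ 5.470e-01  5.580e-01  2.190e-01  1.233e+00 -1.000e-03 -6.200e-02] [-0.3   0.65 -0.26] 0.04549001154701664 jaw 2.179042303041298
[[-0.5707 -0.7786 -0.261   0.4679]
 [ 0.8211 -0.5411 -0.1814  0.3649]
 [ 0.     -0.3178  0.9482  0.3941]
 [ 0.      0.      0.      1.    ]]
451 0.14058481255836713 0.13821740672344668
top ((532.8469848632812, 411.759765625), (32.83840560913086, 11.078680038452148), 35.07461929321289)
[0.53239061 0.41150739] long axis ang -2.5341384301884022 [0.00334771 0.00948419]
(array([1.000e-02, 1.700e-01, 1.459e+01]), np.float64(0.001))
```

View pics/w13.png

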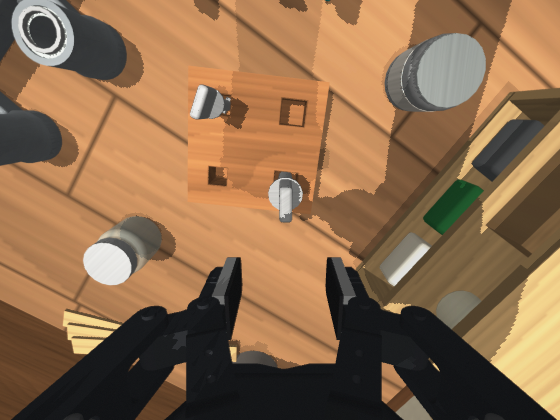

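Emit:
move_arm --series '[0,0.1,4,0,0,0.1,8,0,0,0.1,11.5,0,0,0.1,13.5,0,0,0.1,14.6,0]'

```text
t: 10.97
position: [0.5317, 0.4114, 0.1011]
orientation: [0.931, -2.994, 0.003]
contact_force: [-0.4, -0.2, 0.6]
grip_width: 0.0452
```

Emit:
move_arm --series '[0,0,0.1,0,0,0,0.1,0]'

```text
t: 11.13
position: [0.5339, 0.4137, 0.1044]
orientation: [-0.935, 2.999, -0.0]
contact_force: [-0.1, -0.1, 0.3]
grip_width: 0.0453
```

```bash
python3 snap.py w14
```

```text
11.1333 [0.5339 0.4137 0.1044] [ 0.55   0.652  0.003  0.921 -0.    -0.054] [-0.11 -0.07  0.34] 0.045256265583436435 jaw 2.1752381716418143
[[-5.676e-01 -7.805e-01 -2.620e-01  4.669e-01]
 [ 8.233e-01 -5.380e-01 -1.810e-01  3.675e-01]
 [ 3.000e-04 -3.184e-01  9.480e-01  2.476e-01]
 [ 0.000e+00  0.000e+00  0.000e+00  1.000e+00]]
```

View pics/w14.png

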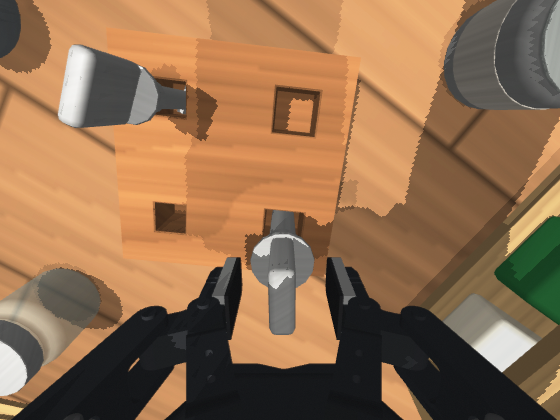

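Emit:
move_arm --series '[0,0,0,0,0,0,0,0,0,0,0,0,0,0,0,0,0,0,0,0]' --fingers 250

```text
t: 11.6
position: [0.5344, 0.415, 0.1059]
orientation: [-0.937, 2.995, 0.001]
contact_force: [0.4, -1.0, 6.6]
grip_width: 0.0113
```

Emit:
move_arm --series '[0,0,-1,0,0,0,-3,0,0,0,-6,0,0,0,-8,0,0,0,-9,0]'

```text
t: 12.02
position: [0.534, 0.4152, 0.1974]
orientation: [-0.937, 2.995, 0.002]
contact_force: [0.7, 0.1, -1.7]
grip_width: 0.0113
```

```bash
python3 snap.py w15; python3 snap.py s15 scene
```

```text
12.0167 [0.534  0.4152 0.1974] [ 0.552  0.583  0.126  1.11   0.    -0.055] [ 0.65  0.09 -1.68] 0.011292847137999542 jaw 2.177204387838575
[[-5.692e-01 -7.785e-01 -2.643e-01  4.668e-01]
 [ 8.222e-01 -5.388e-01 -1.836e-01  3.685e-01]
 [ 5.000e-04 -3.218e-01  9.468e-01  3.403e-01]
 [ 0.000e+00  0.000e+00  0.000e+00  1.000e+00]]
12.0667 [0.5345 0.4154 0.1983] [ 0.552  0.582  0.127  1.11   0.    -0.055] [ 1.07  0.31 -0.4 ] 0.01117010880261348 jaw 2.177204519301547
[[-0.617  -0.5725  0.54    1.1548]
 [ 0.7868 -0.4354  0.4374  0.551 ]
 [-0.0153  0.6947  0.7191  0.9154]
 [ 0.      0.      0.      1.    ]]
```

View pics/w15.png

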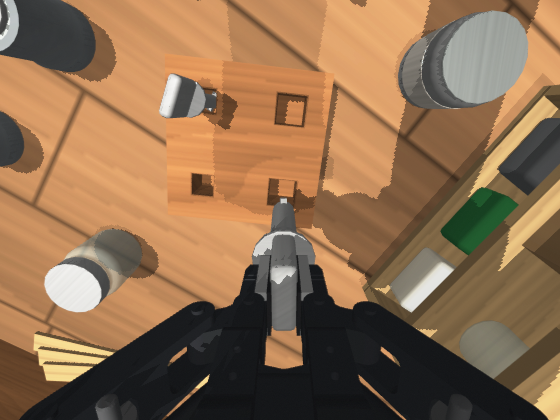

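View pics/s15.png

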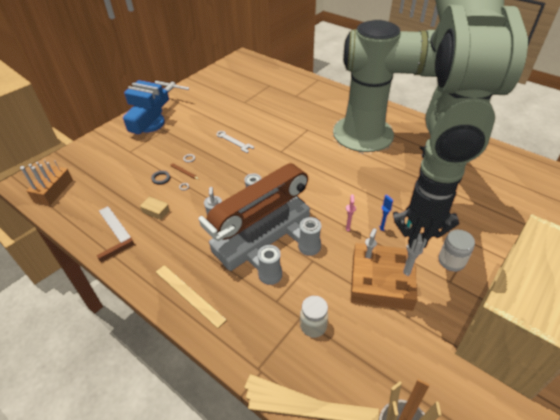

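```bash
python3 - <<'E'
from fit import *
r=np.load("w15.npz");C=cloud(r)
P=np.array([.534,.4152,.1974])
from plant import bot
_,R=jaw(bot.sense())
T=(C-P)@R   # tool frame
i=r["pixels"]
sel=(np.hypot(T[...,0],T[...,1])<.03)&(T[...,2]>-.005)&(T[...,2]<.13)
p=T[sel];print(np.histogram(p[:,2],np.arange(-.005,.13,.005)))
f=p[(p[:,2]>.0)&(p[:,2]<.012)];print(len(f),np.histogram(f[:,2],np.arange(0,.0121,.001)))
v,u=np.where(sel);
for lo in np.arange(.02,.12,.01):
    q=p[(p[:,2]>lo)&(p[:,2]<lo+.01)]
    if len(q):print(lo,len(q),q.mean(0).round(4),q.min(0).round(4),q.max(0).round(4))
cv2.imwrite("pics/w15c.png",cv2.resize(i[180:350,210:350],None,fx=4.5,fy=4.5,interpolation=cv2.INTER_CUBIC)[:800])
E
```

```text
(array([108, 246, 710,   0,   0,  17,  33,   0,  47,  54,  64,  58,  55,
        45,  47,  47,  43,  39,  66,  10,   0,   0,   0,   0,   0,   0]), array([-0.005,  0.   ,  0.005,  0.01 ,  0.015,  0.02 ,  0.025,  0.03 ,
        0.035,  0.04 ,  0.045,  0.05 ,  0.055,  0.06 ,  0.065,  0.07 ,
        0.075,  0.08 ,  0.085,  0.09 ,  0.095,  0.1  ,  0.105,  0.11 ,
        0.115,  0.12 ,  0.125]))
956 (array([ 19,  12,   8,   7, 200, 487, 158,  40,  22,   3,   0,   0]), array([0.   , 0.001, 0.002, 0.003, 0.004, 0.005, 0.006, 0.007, 0.008,
       0.009, 0.01 , 0.011, 0.012]))
0.02 50 [0.0133 0.0002 0.0256] [ 0.0109 -0.0076  0.0224] [0.0146 0.0078 0.0276]
0.03 47 [ 0.0101 -0.0007  0.038 ] [ 0.0071 -0.0076  0.0357] [0.0111 0.0057 0.0399]
0.039999999999999994 118 [ 0.0093 -0.0002  0.0451] [ 0.0046 -0.0086  0.0402] [0.0115 0.0081 0.05  ]
0.049999999999999996 113 [ 0.0091 -0.0004  0.0549] [ 0.0029 -0.0091  0.05  ] [0.0114 0.0085 0.06  ]
0.06 92 [ 0.0091 -0.0004  0.0649] [ 0.0021 -0.0092  0.06  ] [0.0112 0.0086 0.0698]
0.06999999999999999 90 [ 0.009  -0.0004  0.0748] [ 0.0031 -0.009   0.07  ] [0.0113 0.0084 0.0797]
0.07999999999999999 105 [ 0.0103 -0.0003  0.0855] [ 0.0022 -0.0093  0.0803] [0.0151 0.0086 0.0898]
0.09 10 [ 0.0091 -0.001   0.0911] [ 0.0048 -0.0086  0.09  ] [0.0144 0.0071 0.092 ]
```

View pics/w15c.png

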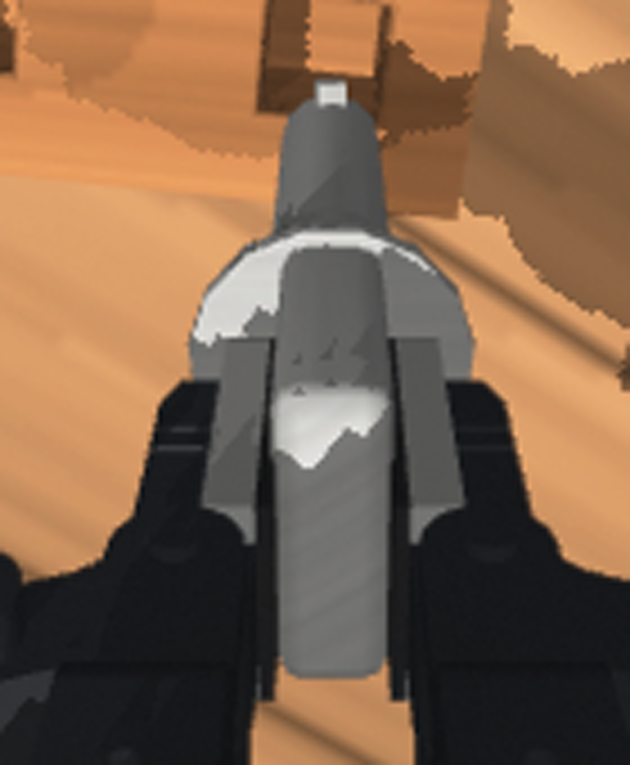

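```bash
cat > tgt.py <<'E'
from h import *
from plant import bot
def plan(x,y,z,off):
    s=bot.sense();_,R=jaw(s);o=R@np.array([*off,0])
    print("pos",s["position"].round(4),"q6",s["qpos"][5].round(3),"jaw",jaw(s)[0].round(3),"F",s["contact_force"].round(1),"tgt",(np.array([x,y,z])-o).round(4),shift(s,np.array([x,y,z])-[o[0],o[1],0])[0])
E
python3 -c "
from tgt import *
plan(.5364,.147,.25,(.0023,-.0003))"
```

```text
pos [0.534  0.4151 0.1961] q6 -0.055 jaw 2.177 F [ 0.9  0.3 -2.3] tgt [0.5381 0.1486 0.25  ] [ 14.84 -22.14  -5.44]
```

Emit:
move_arm --series '[0,0,-3,0,1,-1.5,-5.5,0,2.8,-4.2,-5.5,0,4.8,-7.2,-5.5,0,6.8,-10.2,-5.5,0]'

```text
t: 12.53
position: [0.5343, 0.2908, 0.2472]
orientation: [0.939, -2.995, 0.0]
contact_force: [0.1, -1.4, -2.9]
grip_width: 0.0112
```

Emit:
move_arm --series '[2,-3,0,0,4,-6,0,0,6,-9,0,0,7.5,-11,0,0,8,-11.9,0,0]'

```text
t: 12.95
position: [0.5359, 0.1451, 0.247]
orientation: [0.931, -2.996, 0.001]
contact_force: [-0.6, 1.1, -3.3]
grip_width: 0.0112
```

Emit:
move_arm --series '[0,0,0.5,0,0,0,1,0,0,0,1,0]'

```text
t: 13.2
position: [0.5364, 0.1494, 0.2368]
orientation: [0.938, -2.995, -0.002]
contact_force: [-0.1, -0.4, -2.2]
grip_width: 0.0111
```

```bash
python3 snap.py w16; python3 -c "
from tgt import *
plan(.5364,.147,.205,(.0023,-.0003))"
```

```text
13.2 [0.5364 0.1494 0.2368] [ 1.390e-01  3.380e-01 -1.620e-01  1.075e+00  1.000e-03 -4.690e-01] [-0.07 -0.43 -2.15] 0.011082590600659158 jaw 2.17795676312626
[[-0.5699 -0.7801 -0.2583  0.4701]
 [ 0.8217 -0.54   -0.1821  0.1029]
 [ 0.0026 -0.316   0.9488  0.3802]
 [ 0.      0.      0.      1.    ]]
pos [0.5366 0.1496 0.2374] q6 -0.469 jaw 2.179 F [-0.6 -0.6 -2.8] tgt [0.5381 0.1486 0.205 ] [-0.07 -0.18  3.24]
```

View pics/w16.png

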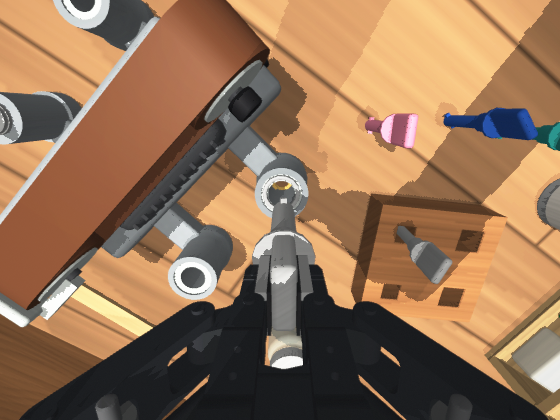

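Emit:
move_arm --series '[-0.05,-0.15,1.5,0,-0.05,-0.15,3,0,-0.05,-0.15,3.5,0,-0.05,-0.15,3.5,0,-0.05,-0.15,3.5,0]'

```text
t: 13.67
position: [0.5386, 0.1484, 0.204]
orientation: [0.939, -2.997, -0.0]
contact_force: [0.1, -0.9, -2.0]
grip_width: 0.0108
```

```bash
python3 snap.py w17; cat > rel.py <<'E'
from fit import *
import sys
from plant import bot
r=np.load(sys.argv[1]+".npz");fx,fy,rr=map(float,sys.argv[2:5]);C=cloud(r)
s=bot.sense();_,R=jaw(s);P=s["position"]
T=(C-P)@R
p=T[(np.hypot(T[...,0],T[...,1])<.016)&(T[...,2]>.045)&(T[...,2]<.08)]
print("shank",len(p),"xmax",np.percentile(p[:,0],98).round(4),"y range",p[:,1].min().round(4),p[:,1].max().round(4))
q=near(C,fx,fy,.033,.0868,.0895);q=q[np.hypot(q[:,0]-fx,q[:,1]-fy)>rr]
ro=(.0275 if rr>.02 else .024);ri=(.0212 if rr>.02 else .0172)
f=band(q,fx,fy,(ro+ri)/2,(ro-ri)/2);print("foot",len(q),f)
ft=(np.array([*f,P[2]])-P)@R;print("foot centre in tool",ft.round(4), "TCP",P.round(4),s["contact_force"].round(1))
E
python3 rel.py w17 .5365 .147 .0215
```

```text
13.6667 [0.5386 0.1484 0.204 ] [ 0.137  0.362 -0.213  0.996  0.    -0.471] [ 0.13 -0.86 -1.96] 0.010769405890659299 jaw 2.1782901456729684
[[-5.701e-01 -7.791e-01 -2.607e-01  4.719e-01]
 [ 8.216e-01 -5.403e-01 -1.820e-01  1.019e-01]
 [ 9.000e-04 -3.179e-01  9.481e-01  3.472e-01]
 [ 0.000e+00  0.000e+00  0.000e+00  1.000e+00]]
shank 350 xmax 0.0115 y range -0.0088 0.0091
foot 873 [0.53637492 0.14713388]
foot centre in tool [ 0.0028  0.0006 -0.    ] TCP [0.539  0.1482 0.2045] [ 0.3 -0.4 -3.1]
```

View pics/w17.png

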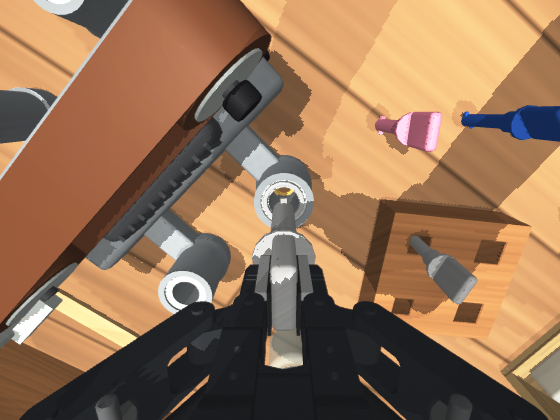

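Emit:
move_arm --series '[0.03,0.03,0.8,0,0.03,0.03,1.6,0,0.03,0.03,2.4,0,0.03,0.03,3.0,0,0.03,0.03,3.0,0]'

```text
t: 14.13
position: [0.5372, 0.1474, 0.1721]
orientation: [0.937, -2.996, -0.001]
contact_force: [0.2, 0.6, -3.8]
grip_width: 0.0117
```

Emit:
move_arm --series '[0,0,0.8,0,0,0,1.6,0,0,0,2.4,0,0,0,3.0,0,0,0,3.0,0]'

```text
t: 14.55
position: [0.5372, 0.1474, 0.1422]
orientation: [0.937, -2.996, -0.001]
contact_force: [-0.1, 0.5, -3.5]
grip_width: 0.0111
```

Emit:
move_arm --series '[0,0,0.5,0,0,0,1.0,0,0,0,1.4,0,0,0,1.6,0,0,0,1.6,0]'

```text
t: 14.97
position: [0.538, 0.1476, 0.1274]
orientation: [0.937, -2.998, -0.0]
contact_force: [0.1, 0.3, -3.3]
grip_width: 0.0111
```

```bash
python3 -c "
from tgt import *
plan(.5364,.147,.1125,(.0025,0))"
```

```text
pos [0.538  0.1476 0.1274] q6 -0.471 jaw 2.177 F [ 0.1  0.3 -3.3] tgt [0.5385 0.1484 0.1125] [-0.09  0.04  1.49]
```

Emit:
move_arm --series '[0,0,0.4,0,0,0,0.8,0,0,0,1.2,0,0,0,1.2,0]'

```text
t: 15.3
position: [0.5377, 0.1475, 0.115]
orientation: [0.937, -2.997, -0.0]
contact_force: [0.3, 0.2, -3.3]
grip_width: 0.0113
```

Emit:
move_arm --series '[0,0,0.1,0,0,0,0.2,0,0,0,0.2,0]'

```text
t: 15.55
position: [0.5384, 0.1476, 0.1139]
orientation: [0.938, -2.998, -0.0]
contact_force: [-0.0, -0.4, -2.1]
grip_width: 0.0112
```

Emit:
move_arm --series '[0,0,0.1,0,0,0,0.2,0,0,0,0.2,0]'

```text
t: 15.8
position: [0.5383, 0.1476, 0.1118]
orientation: [0.938, -2.998, -0.0]
contact_force: [0.5, 0.3, -2.1]
grip_width: 0.0113
```

Emit:
move_arm --series '[0,0,0.1,0,0,0,0.2,0,0,0,0.2,0]'

```text
t: 16.05
position: [0.5382, 0.1476, 0.1098]
orientation: [0.938, -2.998, -0.0]
contact_force: [0.8, 0.6, -2.9]
grip_width: 0.0113
```

Emit:
move_arm --series '[0,0,0.1,0,0,0,0.2,0,0,0,0.2,0]'

```text
t: 16.3
position: [0.5382, 0.1476, 0.1078]
orientation: [0.938, -2.998, -0.0]
contact_force: [1.3, -0.1, -3.1]
grip_width: 0.0112
```

Emit:
move_arm --series '[0,0,0.1,0,0,0,0.15,0,0,0,0.15,0]'

```text
t: 16.55
position: [0.5383, 0.1476, 0.1063]
orientation: [0.938, -2.998, -0.0]
contact_force: [0.9, -0.9, -2.6]
grip_width: 0.0111
```

Emit:
move_arm --series '[0,0,0.1,0,0,0,0.15,0,0,0,0.15,0]'

```text
t: 16.8
position: [0.5387, 0.1477, 0.1057]
orientation: [-0.937, 2.997, -0.0]
contact_force: [-1.6, -0.2, 4.4]
grip_width: 0.0111
```

Emit:
move_arm --series '[0,0,0,0.1,0,0,0,0.2,0,0,0,0.3,0,0,0,0.3]'

```text
t: 17.13
position: [0.5387, 0.1476, 0.105]
orientation: [-0.476, 3.105, -0.0]
contact_force: [0.9, 0.2, -1.4]
grip_width: 0.0114
```

Emit:
move_arm --series '[0,0,0.025,0.1,0,0,0.05,0.2,0,0,0.08,0.3,0,0,0.1,0.4,0,0,0.1,0.4]'

```text
t: 17.55
position: [0.5385, 0.1477, 0.1041]
orientation: [0.146, 3.138, 0.0]
contact_force: [0.2, -0.3, 0.9]
grip_width: 0.0111
```

```bash
python3 -c "
from tgt import *
s=bot.sense();print(s['moment'],s['joint_efforts'][5])
plan(.5364,.147,.1,(.0025,0))"
```

```text
[ 0.00522169 -0.02731072  0.0333512 ] 0.703309178352356
pos [0.5385 0.1477 0.1041] q6 0.228 jaw 1.478 F [ 0.2 -0.3  0.9] tgt [0.5389 0.1468 0.1   ] [-0.04 -0.09  0.41]
```

Emit:
move_arm --series '[-0.04,-0.1,0.02,0.1,-0.03,-0.13,0.05,0.2,-0.02,-0.15,0.08,0.3,-0.01,-0.19,0.1,0.4,0,-0.21,0.13,0.5]'

```text
t: 17.97
position: [0.5382, 0.1452, 0.1028]
orientation: [0.919, 3.004, -0.001]
contact_force: [0.4, -0.5, 1.4]
grip_width: 0.0112
```

```bash
python3 -c "
from tgt import *
plan(.5364,.147,.1,(.0025,0))"
```

```text
pos [0.5382 0.1452 0.1028] q6 0.726 jaw 0.977 F [ 0.4 -0.5  1.4] tgt [0.5385 0.1456 0.1   ] [0.   0.05 0.28]
```

Emit:
move_arm --series '[0,0,0.02,0.1,0,-0.03,0.05,0.2,0.01,-0.05,0.08,0.3,0.02,-0.07,0.1,0.4,0.03,-0.1,0.13,0.5]'

```text
t: 18.38
position: [0.5372, 0.1446, 0.1015]
orientation: [1.634, 2.683, -0.001]
contact_force: [-0.5, -1.0, 2.3]
grip_width: 0.0112
```

```bash
python3 -c "
from tgt import *
print(bot.sense()['moment'])
plan(.5364,.147,.1,(.0025,0))"; python3 snap.py w18
```

```text
[-0.20001115  0.36826054  0.03230073]
pos [0.5372 0.1446 0.1015] q6 1.225 jaw 0.477 F [-0.5 -1.   2.3] tgt [0.5375 0.1448 0.1   ] [0.   0.04 0.15]
18.3833 [0.5372 0.1446 0.1015] [ 1.310e-01  4.570e-01 -3.540e-01  7.590e-01 -1.000e-03  1.225e+00] [-0.53 -1.01  2.3 ] 0.01124648453071798 jaw 0.47682763484603824
[[ 0.8888 -0.4345 -0.1456  0.5001]
 [ 0.4582  0.8428  0.2825  0.2176]
 [-0.     -0.3178  0.9482  0.2446]
 [ 0.      0.      0.      1.    ]]
```

View pics/w18.png

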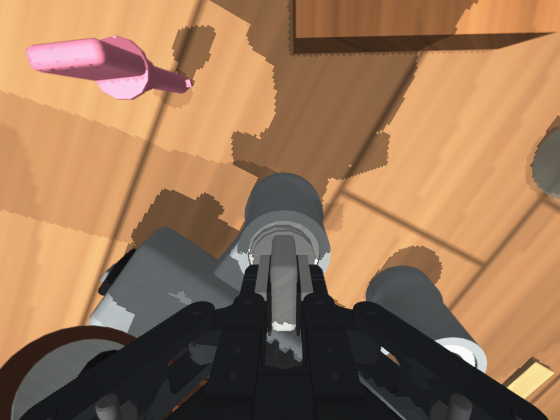

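Emit:
move_arm --series '[0,0,0.02,0.1,0,-0.02,0.05,0.2,0,-0.02,0.05,0.2]'

```text
t: 18.68
position: [0.5372, 0.1447, 0.1009]
orientation: [1.889, 2.51, -0.0]
contact_force: [0.1, 0.8, -1.2]
grip_width: 0.0109
```

```bash
python3 -c "
from tgt import *
print(bot.sense()['moment'])
plan(.5364,.147,.1,(.0025,0))"
```

```text
[-0.06444097  0.08533171  0.053936  ]
pos [0.5372 0.1447 0.1009] q6 1.421 jaw 0.28 F [ 0.1  0.8 -1.2] tgt [0.5371 0.1446 0.1   ] [-0.01 -0.02  0.09]
```

Emit:
move_arm --series '[0,0,0.02,0.1,0,-0.02,0.04,0.2,0,-0.02,0.04,0.2]'

```text
t: 18.93
position: [0.5374, 0.1448, 0.1008]
orientation: [2.129, 2.309, 0.001]
contact_force: [-0.5, -0.1, 1.6]
grip_width: 0.0111
```

```bash
python3 -c "
from tgt import *
print(bot.sense()['moment'])
plan(.5364,.147,.1,(.0025,0))"; python3 snap.py w19;python3 - <<'E'
from fit import *
r=np.load("w19.npz");C=cloud(r)
p=near(C,.5364,.147,.035,.08,.13);print(np.histogram(p[:,2],np.arange(.084,.104,.001)))
cv2.imwrite("pics/w19c.png",cv2.resize(r["pixels"][160:350,210:370],None,fx=4,fy=4,interpolation=cv2.INTER_CUBIC)[:800])
E
```

```text
[ 0.01240513  0.01062589 -0.0304325 ]
pos [0.5374 0.1448 0.1008] q6 1.62 jaw 0.081 F [-0.5 -0.1  1.6] tgt [0.5366 0.1445 0.1   ] [-0.02 -0.08  0.08]
18.9333 [0.5374 0.1448 0.1008] [ 0.131  0.458 -0.356  0.756  0.     1.62 ] [-0.47 -0.14  1.6 ] 0.01108834092507966 jaw 0.08119206265305344
[[ 0.9968 -0.0758 -0.0266  0.531 ]
 [ 0.0803  0.9454  0.316   0.2266]
 [ 0.0012 -0.3171  0.9484  0.2441]
 [ 0.      0.      0.      1.    ]]
(array([ 59, 290, 295, 819, 828, 136,  53,  82,  46,  40, 207, 503, 133,
         2,   7,  17,  14,  23,  12]), array([0.084, 0.085, 0.086, 0.087, 0.088, 0.089, 0.09 , 0.091, 0.092,
       0.093, 0.094, 0.095, 0.096, 0.097, 0.098, 0.099, 0.1  , 0.101,
       0.102, 0.103]))
```

View pics/w19c.png

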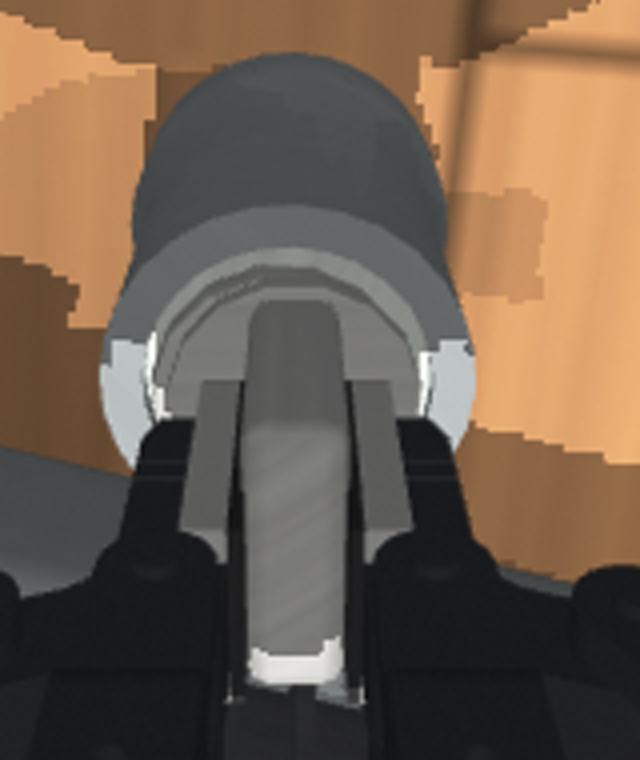

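Emit:
move_arm --series '[-0.02,-0.08,0,0.1,-0.02,-0.1,0,0.2,-0.02,-0.1,0,0.2]'

```text
t: 19.23
position: [0.5366, 0.1446, 0.1009]
orientation: [2.349, 2.085, 0.002]
contact_force: [-0.2, 0.2, 1.8]
grip_width: 0.0107
```

```bash
python3 -c "
from tgt import *
print(bot.sense()['moment'])
plan(.5364,.147,.1,(.0025,0))"
```

```text
[ 0.1043256  -0.05482029  0.03436721]
pos [0.5366 0.1446 0.1009] q6 1.82 jaw -0.119 F [-0.2  0.2  1.8] tgt [0.5361 0.1445 0.1   ] [-0.01 -0.04  0.09]
```

Emit:
move_arm --series '[0,0,0,0,0,0,0,0,0,0,0,0]' --fingers 150

```text
t: 19.48
position: [0.5358, 0.1444, 0.1002]
orientation: [-2.351, -2.084, 0.001]
contact_force: [-0.3, 0.5, 0.6]
grip_width: 0.035
```

Emit:
move_arm --series '[0,0,-2,0,0,0,-5,0,0,0,-9,0,0,0,-12,0,0,0,-14,0]'

```text
t: 19.9
position: [0.5371, 0.1446, 0.2439]
orientation: [2.35, 2.082, 0.005]
contact_force: [1.8, 0.3, 0.5]
grip_width: 0.0352
```

```bash
python3 snap.py w20;python3 heads.py w20 .5364,.147,.128; python3 - <<'E'
from fit import *
r=np.load("w20.npz");C=cloud(r)
p=near(C,.5364,.147,.035,.08,.14);print(np.histogram(p[:,2],np.arange(.084,.14,.001)))
E
```

```text
19.9 [0.5371 0.1446 0.2439] [ 0.13   0.327 -0.159  1.081 -0.     1.822] [1.84 0.26 0.54] 0.03523513632961499 jaw -0.12064063536608496
[[ 0.9926  0.1161  0.0349  0.5468]
 [-0.1212  0.9415  0.3144  0.226 ]
 [ 0.0037 -0.3164  0.9486  0.3871]
 [ 0.      0.      0.      1.    ]]
481 0.13520460993890732 0.1330863760004401
top ((537.3312377929688, 147.9565887451172), (33.97569274902344, 11.745207786560059), 82.59673309326172)
[0.53723804 0.1490598 ] long axis ang 1.4353014271741245 [0.00340795 0.00969535]
(array([ 25,  90, 148, 371, 333,  67,  30,  26,  15,  14, 129, 262, 101,
         5,   0,   4,   5,   0,   3,   1,   7,   2,   1,   0,   3,   5,
         2,   2,   2,   4,   4,   2,   1,   5,   5,   2,   0,   4,   5,
         2,   3,   4,   5,   1,   3,   8,  26,  50, 144, 185,  63,   2,
         0,   0,   0,   0]), array([0.084, 0.085, 0.086, 0.087, 0.088, 0.089, 0.09 , 0.091, 0.092,
       0.093, 0.094, 0.095, 0.096, 0.097, 0.098, 0.099, 0.1  , 0.101,
       0.102, 0.103, 0.104, 0.105, 0.106, 0.107, 0.108, 0.109, 0.11 ,
       0.111, 0.112, 0.113, 0.114, 0.115, 0.116, 0.117, 0.118, 0.119,
       0.12 , 0.121, 0.122, 0.123, 0.124, 0.125, 0.126, 0.127, 0.128,
       0.129, 0.13 , 0.131, 0.132, 0.133, 0.134, 0.135, 0.136, 0.137,
       0.138, 0.139, 0.14 ]))
```

View pics/w20.png

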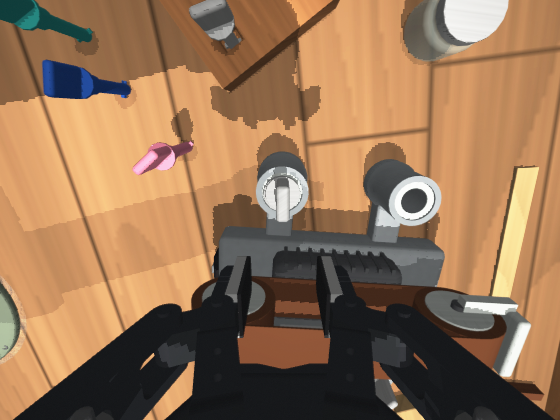

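```bash
python3 -c "
from tgt import *
plan(.55,-.30,.24,(0,0))"; python3 snap.py t20 top; python3 - <<'E'
from h import *
r=np.load("t20.npz")
cv2.imwrite("pics/t20c.png",cv2.resize(r["pixels"][120:300,370:470],None,fx=3.3,fy=3.3,interpolation=cv2.INTER_CUBIC))
E
```

```text
pos [0.5387 0.1448 0.247 ] q6 1.822 jaw -0.121 F [1.6 0.  3.3] tgt [ 0.55 -0.3   0.24] [-44.02   6.48   0.66]
19.95 [0.5387 0.1448 0.247 ] [ 0.13   0.324 -0.154  1.084 -0.     1.822] [1.6  0.02 3.33] 0.03564054660584451 jaw -0.12070482698160037
[[-0.0102  0.9884 -0.1518  0.3536]
 [-0.9999 -0.0117 -0.0094  0.0487]
 [-0.0111  0.1517  0.9884  1.0813]
 [ 0.      0.      0.      1.    ]]
```

View pics/t20c.png

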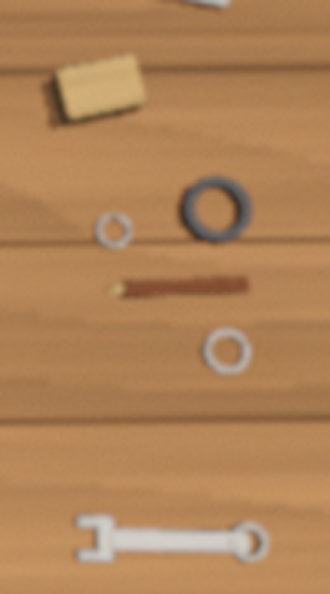

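Emit:
move_arm --series '[-3.9,0.6,-0.5,0,-7.8,1.2,-0.5,0,-11.7,1.8,-0.5,0,-15.6,2.4,-0.5,0,-19.5,3,-0.5,0]' --fingers 120

```text
t: 20.42
position: [0.541, -0.0542, 0.2443]
orientation: [-2.35, -2.083, 0.002]
contact_force: [0.6, 0.7, 0.6]
grip_width: 0.0446
```

Emit:
move_arm --series '[-3.9,0.6,0,0,-7.8,1.2,0,0,-11.7,1.8,0,0,-15.6,2.4,0,0,-19.5,3,0,0]'

```text
t: 20.83
position: [0.5468, -0.2516, 0.2441]
orientation: [-2.351, -2.081, 0.001]
contact_force: [0.7, -1.1, 0.4]
grip_width: 0.0455
```

Emit:
move_arm --series '[-2.5,0.3,0,0.12,-4,0.4,0,0.24,-4.5,0.5,0,0.36,-5,0.5,0,0.48,-5,0.5,0,0.6]'

```text
t: 21.25
position: [0.5457, -0.3013, 0.2436]
orientation: [-2.866, -1.283, 0.002]
contact_force: [0.3, -0.3, 0.4]
grip_width: 0.0453
```

Emit:
move_arm --series '[0,0,0.5,0.12,0,0,1,0.24,0,0,2,0.36,0,0,3,0.48,0,0,4,0.54]'

```text
t: 21.67
position: [0.5459, -0.2998, 0.2036]
orientation: [-3.104, -0.476, 0.002]
contact_force: [0.9, 0.3, -0.5]
grip_width: 0.0453
```

```bash
python3 snap.py w21;  python3 -c "
from tgt import *
plan(.5807,-.3025,.06,(0,0))"
```

```text
21.6667 [ 0.5459 -0.2998  0.2036] [-0.621  0.481 -0.029  1.063 -0.     2.216] [ 0.88  0.27 -0.49] 0.04526730937747972 jaw -1.2662274272048872
[[ 0.2991  0.9043  0.3047  0.6245]
 [-0.9542  0.2842  0.0933 -0.2752]
 [-0.0022 -0.3187  0.9479  0.3467]
 [ 0.      0.      0.      1.    ]]
pos [ 0.5449 -0.2991  0.2013] q6 2.217 jaw -1.266 F [-1.   0.8 -1.9] tgt [ 0.5807 -0.3025  0.06  ] [ 3.36  1.45 14.12]
```

View pics/w21.png

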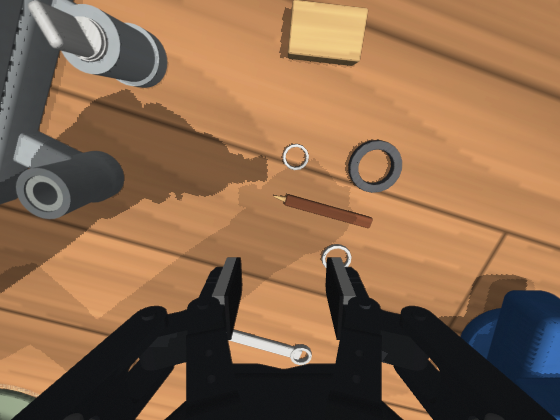

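Emit:
move_arm --series '[1.2,0.5,3.5,0,2.4,1.0,7,0,3.3,1.4,10.5,0,3.3,1.4,13.5,0,3.3,1.4,15,0]'

```text
t: 22.13
position: [0.5798, -0.3016, 0.05]
orientation: [-3.099, -0.486, 0.008]
contact_force: [0.0, 0.6, -0.4]
grip_width: 0.0452
```

Emit:
move_arm --series '[0,0,1,0,0,0,2,0,0,0,2,0,0,0,2,0]'

```text
t: 22.47
position: [0.5824, -0.3037, 0.0358]
orientation: [3.104, 0.483, 0.0]
contact_force: [0.0, 0.9, -0.1]
grip_width: 0.0458
```

```bash
python3 snap.py w22; python3 rings.py w21 295,156; python3 -c "
from rings import *
r=np.load('w22.npz');print(ell(r,283,253,40))
from tgt import *
plan(.5807,-.3025,-.001,(0,0))"
```

```text
22.4667 [ 0.5824 -0.3037  0.0358] [-0.593  0.692 -0.12   0.758  0.     2.24 ] [ 0.04  0.91 -0.05] 0.045773167763276945 jaw -1.2623600086520312
[[ 3.028e-01  9.038e-01  3.026e-01  6.606e-01]
 [-9.531e-01  2.872e-01  9.570e-02 -2.786e-01]
 [-4.000e-04 -3.173e-01  9.483e-01  1.790e-01]
 [ 0.000e+00  0.000e+00  0.000e+00  1.000e+00]]
295,156 [array([ 0.58076801, -0.30234216,  0.01459644]), np.uint64(200)]
(array([ 0.58044227, -0.30258413,  0.01425604]), np.uint64(149))
pos [ 0.5829 -0.3041  0.0366] q6 2.24 jaw -1.263 F [ 0.9 -1.   0.3] tgt [ 0.5807 -0.3025 -0.001 ] [-0.17 -0.22  3.76]
```

View pics/w22.png

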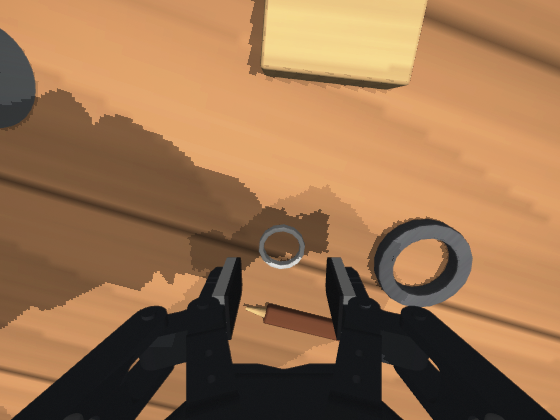

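Emit:
move_arm --series '[-0.17,-0.22,1,0,-0.17,-0.22,2,0,-0.17,-0.22,2.6,0,-0.17,-0.22,2.6,0]' --fingers 135

```text
t: 22.85
position: [0.5787, -0.3011, 0.0077]
orientation: [-3.102, -0.481, 0.003]
contact_force: [-1.2, 0.6, -0.0]
grip_width: 0.0404
```

```bash
python3 snap.py w23; python3 -c "
from rings import *
r=np.load('w23.npz');print(ell(r,283,268,30,sat=60,val=100))
from tgt import *
plan(.5807,-.3025,.001,(0,0))"
```

```text
22.85 [ 0.5787 -0.3011  0.0077] [-0.593  0.721 -0.149  0.703  0.     2.241] [-1.19  0.61 -0.01] 0.04038301165819835 jaw -1.2629259249222593
[[ 0.3022  0.9031  0.3051  0.6573]
 [-0.9532  0.2873  0.0939 -0.2763]
 [-0.0029 -0.3192  0.9477  0.1507]
 [ 0.      0.      0.      1.    ]]
(array([ 0.58054896, -0.30238559,  0.01443714]), np.uint64(615))
pos [ 0.5791 -0.3014  0.0083] q6 2.241 jaw -1.263 F [-0.4 -0.2 -0.5] tgt [ 0.5807 -0.3025  0.001 ] [0.12 0.16 0.73]
```

View pics/w23.png

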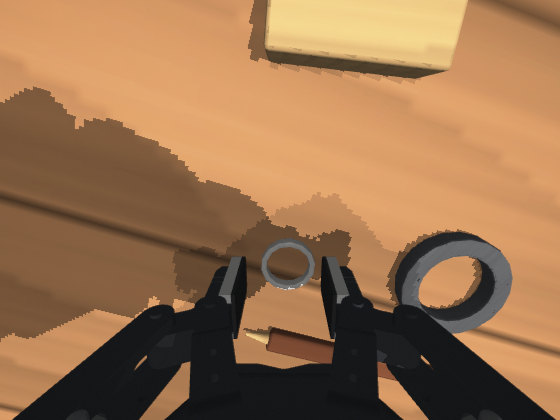

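Emit:
move_arm --series '[0.05,0.08,0.3,0,0.05,0.08,0.6,0,0.05,0.08,0.75,0,0.05,0.08,0.75,0]'

```text
t: 23.23
position: [0.5805, -0.3025, 0.0016]
orientation: [-3.104, -0.482, 0.001]
contact_force: [0.1, -0.1, -0.2]
grip_width: 0.0406
```

Emit:
move_arm --series '[0,0,0,0,0,0,0,0,0,0,0,0,0,0,0,0]' --fingers 220

```text
t: 23.57
position: [0.5808, -0.3026, 0.0025]
orientation: [3.104, 0.482, 0.0]
contact_force: [-1.7, 0.9, 5.1]
grip_width: 0.0253
```

Emit:
move_arm --series '[0,0,-1,0,0,0,-3,0,0,0,-5,0,0,0,-7,0,0,0,-7,0]'

```text
t: 23.98
position: [0.5834, -0.3044, 0.0769]
orientation: [3.099, 0.481, 0.009]
contact_force: [0.9, -1.0, 0.7]
grip_width: 0.0249
```

```bash
python3 snap.py w24; python3 - <<'E'
from fit import *
from plant import bot
r=np.load("w24.npz");C=cloud(r)
s=bot.sense();P=s["position"]
for a,b in[(-.002,.004)]:
    p=near(C,P[0],P[1],.025,P[2]+.003,P[2]+.009);print(np.histogram(p[:,2]-P[2],np.arange(0.003,.0091,.001)))
    p=p[np.hypot(p[:,0]-P[0],p[:,1]-P[1])<.017]
    print(np.median(p[:,2])-P[2],band(p,P[0],P[1],.0134,.0017)-P[:2])
E
```

```text
23.9833 [ 0.5834 -0.3044  0.0769] [-0.593  0.644 -0.091  0.828  0.     2.241] [ 0.95 -1.04  0.73] 0.02486788627882515 jaw -1.2629256519374494
[[ 0.3022  0.9058  0.2969  0.6608]
 [-0.9532  0.2855  0.0994 -0.2787]
 [ 0.0052 -0.313   0.9497  0.2205]
 [ 0.      0.      0.      1.    ]]
(array([ 82, 152, 394, 259,  25,  53]), array([0.003, 0.004, 0.005, 0.006, 0.007, 0.008, 0.009]))
0.005601243511564255 [ 1.2653305e-03 -2.9066519e-06]
```

View pics/w24.png

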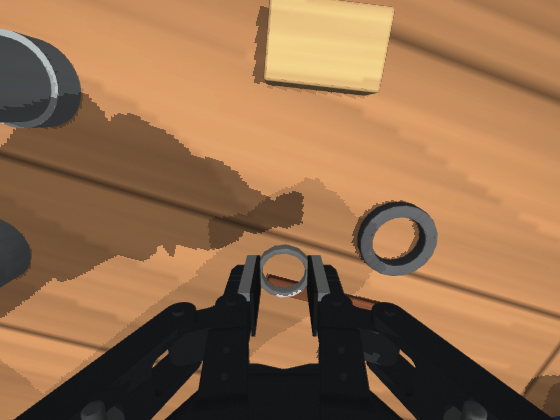

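```bash
python3 -c "
from tgt import *
plan(.49,-.09,.17,(0,0))"
```

```text
pos [ 0.5826 -0.3039  0.0749] q6 2.241 jaw -1.263 F [ 0.3 -0.  -0.6] tgt [ 0.49 -0.09  0.17] [ -2.31 -23.14  -9.62]
```

Emit:
move_arm --series '[0,0,-4,0,-0.5,-2,-7.5,0,-1,-5.5,-9.6,0,-1.5,-9.5,-9.6,0,-1.7,-13.5,-9.6,0]'

```text
t: 24.45
position: [0.5232, -0.1787, 0.1688]
orientation: [3.104, 0.479, 0.003]
contact_force: [1.3, 0.6, -0.2]
grip_width: 0.0249
```

Emit:
move_arm --series '[-0.3,-4,0,0,-0.6,-7.5,0,0,-0.6,-9.5,0,0,-0.6,-9.6,0,0,-0.6,-9.6,0,0]'

```text
t: 24.87
position: [0.4882, -0.0884, 0.1675]
orientation: [-3.104, -0.485, 0.001]
contact_force: [0.6, 0.0, 0.7]
grip_width: 0.0247
```

```bash
python3 snap.py w25; python3 -c "
from fit import *
from tgt import *
r=np.load('w25.npz');C=cloud(r);fx,fy=.49,-.09
q=near(C,fx,fy,.03,.0868,.0895);q=q[np.hypot(q[:,0]-fx,q[:,1]-fy)>.0175]
f=band(q,fx,fy,.0206,.0034);print(len(q),f,(q.max(0)+q.min(0))/2,np.ptp(q,0))
P=bot.sense()['position']
p=near(C,P[0],P[1],.018,P[2]+.003,P[2]+.008);print(len(p),np.median(p[:,2])-P[2],band(p,P[0],P[1],.0134,.0017)-P[:2])
plan(f[0],f[1],.12,(0,0))"
```

```text
24.8667 [ 0.4882 -0.0884  0.1675] [-0.328  0.284 -0.428  0.86  -0.     2.504] [0.6  0.   0.68] 0.024690791272919062 jaw -1.2609381017571644
[[ 3.041e-01  9.030e-01  3.033e-01  5.666e-01]
 [-9.526e-01  2.886e-01  9.600e-02 -6.320e-02]
 [-8.000e-04 -3.182e-01  9.480e-01  3.107e-01]
 [ 0.000e+00  0.000e+00  0.000e+00  1.000e+00]]
1151 [ 0.49094855 -0.08878952] [ 0.49079093 -0.08860162  0.08813758] [0.04799201 0.04769633 0.00265659]
686 0.0038467198238011646 [0.00026934 0.00111666]
pos [ 0.4889 -0.0895  0.1677] q6 2.504 jaw -1.262 F [-0.5 -0.   0.5] tgt [ 0.4909 -0.0888  0.12  ] [ 0.21 -0.01  4.77]
```

View pics/w25.png

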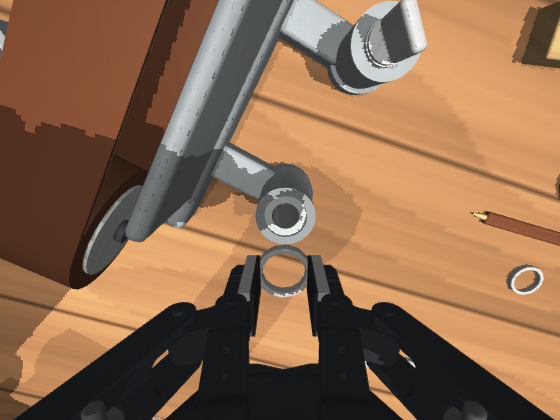

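Emit:
move_arm --series '[0.13,0,2,0,0.13,0,4,0,0.13,0,5.8,0,0.13,0,6.8,0,0.13,0,6.8,0]'

```text
t: 25.33
position: [0.4887, -0.0896, 0.0976]
orientation: [-3.103, -0.479, 0.006]
contact_force: [0.3, 0.4, -0.8]
grip_width: 0.0253
```

Emit:
move_arm --series '[0,0,0,0,0,0,0,0,0,0,0,0]'

```text
t: 25.58
position: [0.491, -0.0896, 0.101]
orientation: [3.104, 0.481, 0.003]
contact_force: [-1.4, -0.3, 1.1]
grip_width: 0.0251
```

```bash
cat > rr.py <<'E'
import sys
from fit import *
from tgt import *
P=bot.sense()['position'].copy()
r=bot.snapshot('wrist');np.savez(sys.argv[1]+'.npz',**r);C=cloud(r);fx,fy=.4909,-.0888
q=near(C,fx,fy,.03,.0868,.0895);q=q[np.hypot(q[:,0]-fx,q[:,1]-fy)>.0175]
f=band(q,fx,fy,.0206,.0034);print("foot",len(q),f)
p=near(C,P[0],P[1],.018,P[2]+.0035,P[2]+.0075);g=band(p,P[0],P[1],.0134,.0017);print("ring",len(p),np.median(p[:,2]),g,"P",P)
R=jaw(bot.sense())[1];print("correction tool cm",(R.T@np.array([*(f-g),0])*100).round(2))
i=r["pixels"];cv2.imwrite("pics/"+sys.argv[1]+".png",cv2.resize(i[190:340,210:360],None,fx=4,fy=4,interpolation=cv2.INTER_CUBIC))
E
python3 rr.py w26
```

```text
foot 1228 [ 0.49129172 -0.08856739]
ring 532 0.10507826628782281 [ 0.49199115 -0.08913011] P [ 0.49100344 -0.08958305  0.10099685]
correction tool cm [-0.05 -0.07 -0.  ]
```

View pics/w26.png

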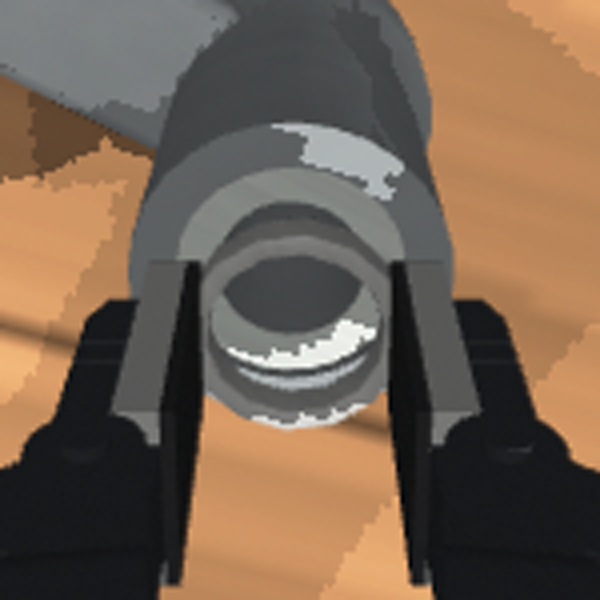

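Emit:
move_arm --series '[-0.05,-0.06,0.5,0,-0.05,-0.06,0.9,0,-0.05,-0.06,1.1,0,-0.05,-0.06,1.1,0,-0.05,-0.06,1.1,0]'

```text
t: 26.05
position: [0.4891, -0.0885, 0.0888]
orientation: [-3.104, -0.482, 0.001]
contact_force: [-0.1, -0.6, 0.3]
grip_width: 0.0247
```

```bash
python3 rr.py w27
```

```text
foot 1585 [ 0.49110739 -0.08862187]
ring 542 0.09284805281082052 [ 0.49004453 -0.08785204] P [ 0.48912522 -0.08847512  0.08877092]
correction tool cm [ 0.08  0.11 -0.  ]
```

View pics/w27.png

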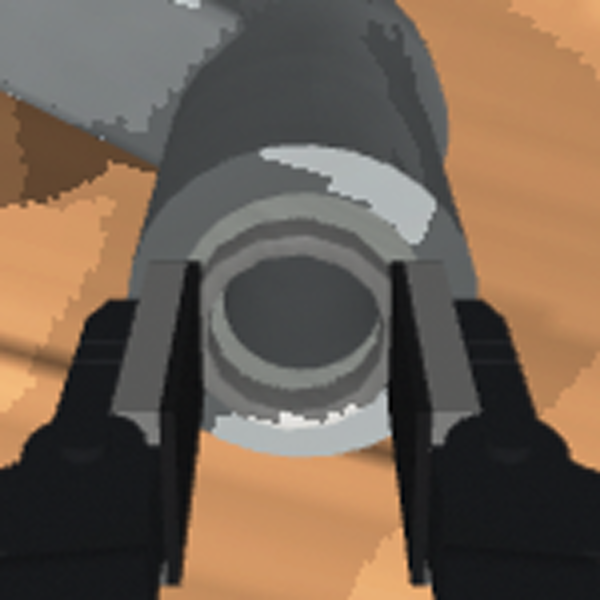

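Emit:
move_arm --series '[0.05,0.08,0,0,0.05,0.08,0,0,0.05,0.08,0,0]'

```text
t: 26.35
position: [0.4902, -0.0893, 0.0891]
orientation: [3.104, 0.481, 0.0]
contact_force: [-0.6, 0.3, -0.0]
grip_width: 0.0247
```

```bash
python3 rr.py w28
```

```text
foot 1589 [ 0.49108526 -0.088617  ]
ring 539 0.0932158362033893 [ 0.49123805 -0.08890972] P [ 0.49022984 -0.08927751  0.08909576]
correction tool cm [-0.01 -0.03 -0.  ]
```

Centred; lower 1 mm and release.

Emit:
move_arm --series '[0,0,0.12,0,0,0,0.12,0,0,0,0.12,0]'

```text
t: 26.65
position: [0.49, -0.0891, 0.0877]
orientation: [-3.104, -0.482, 0.0]
contact_force: [0.0, 0.3, 1.1]
grip_width: 0.0251
```

Emit:
move_arm --series '[0,0,0,0,0,0,0,0,0,0,0,0]' --fingers 150

```text
t: 26.9
position: [0.4901, -0.0892, 0.0878]
orientation: [3.104, 0.482, 0.0]
contact_force: [-0.7, 0.4, 0.5]
grip_width: 0.035
```

Emit:
move_arm --series '[0,0,-2,0,0,0,-5,0,0,0,-6,0,0,0,-6,0]'

```text
t: 27.23
position: [0.4922, -0.0899, 0.1504]
orientation: [3.102, 0.481, 0.008]
contact_force: [-0.5, 0.5, -0.0]
grip_width: 0.0352
```

```bash
python3 snap.py w29; python3 - <<'E'
from fit import *
r=np.load("w29.npz");C=cloud(r)
p=near(C,.491,-.0887,.03,.08,.12)
print(np.histogram(p[:,2],bins=np.arange(.084,.1,.001)))
p=near(C,.491,-.0887,.019,.0895,.093);print(len(p),np.median(p[:,2]),band(p,.491,-.0887,.0134,.0017))
E
```

```text
27.2333 [ 0.4922 -0.0899  0.1504] [-0.328  0.305 -0.448  0.813  0.     2.505] [-0.49  0.51 -0.04] 0.03524496606524424 jaw -1.2630004473544667
[[ 0.3022  0.9055  0.2978  0.5698]
 [-0.9532  0.2862  0.0971 -0.0646]
 [ 0.0027 -0.3133  0.9497  0.294 ]
 [ 0.      0.      0.      1.    ]]
(array([ 52, 216, 270, 722, 720, 124, 128, 236,  84,   3,   0,   0,   0,
         0,   0]), array([0.084, 0.085, 0.086, 0.087, 0.088, 0.089, 0.09 , 0.091, 0.092,
       0.093, 0.094, 0.095, 0.096, 0.097, 0.098, 0.099]))
468 0.09136480608592788 [ 0.49033478 -0.08865597]
```

View pics/w29.png

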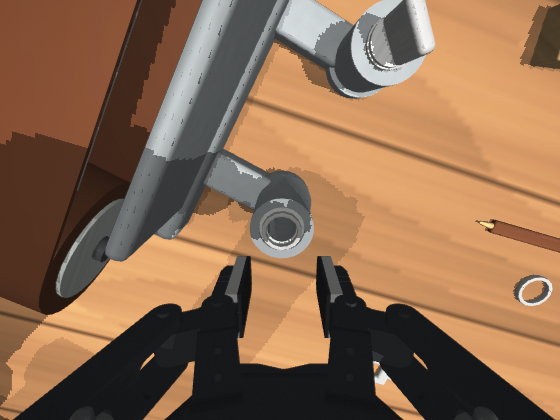

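Emit:
move_arm --series '[0,0,-4,0,0,0,-8,0,0.8,-2,-10,0,2,-5.5,-10,0,3.2,-9.3,-10,0]'

```text
t: 27.7
position: [0.4933, 0.0091, 0.248]
orientation: [3.105, 0.476, 0.003]
contact_force: [1.9, 0.1, 0.4]
grip_width: 0.0355
```

Emit:
move_arm --series '[1.3,-3.8,0,-0.1,2.6,-7.6,0,-0.2,3.9,-11.4,0,-0.3,5.2,-15.2,0,-0.4,6.5,-19,0,-0.5]'

```text
t: 28.12
position: [0.4958, 0.2117, 0.246]
orientation: [-2.886, -1.242, 0.003]
contact_force: [0.7, -0.3, 0.2]
grip_width: 0.0351
```

```bash
python3 -c "
from tgt import *
plan(.5,.30,.24,(0,0))"
```

```text
pos [0.4958 0.2117 0.246 ] q6 2.596 jaw -0.758 F [ 0.7 -0.3  0.2] tgt [0.5  0.3  0.24] [ 6.71 -5.76  0.59]
```

Emit:
move_arm --series '[1.5,-1.3,0,-0.12,3,-2.6,0,-0.24,4.5,-3.8,0,-0.36,6,-5,0,-0.48,6.3,-5.4,0,-0.6]'

```text
t: 28.53
position: [0.5007, 0.2951, 0.2455]
orientation: [-2.385, -2.042, 0.003]
contact_force: [-0.0, -0.7, 0.6]
grip_width: 0.0352
```

Emit:
move_arm --series '[0,0,0,-0.12,0,0,0,-0.24,0,0,0,-0.36,0,0,0,-0.48,0,0,0,-0.6]'

```text
t: 28.95
position: [0.5005, 0.2925, 0.2456]
orientation: [-1.678, -2.654, 0.004]
contact_force: [-0.7, -0.4, 0.7]
grip_width: 0.0352
```

Emit:
move_arm --series '[0,0,0,-0.12,0,0,0,-0.24,0,0,0,-0.36,0,0,0,-0.48,0,0,0,-0.6]'

```text
t: 29.37
position: [0.5006, 0.2924, 0.2456]
orientation: [-0.819, -3.031, 0.003]
contact_force: [0.5, -0.5, -0.1]
grip_width: 0.0352
```

Emit:
move_arm --series '[0,0,0,-0.12,0,0,0,-0.24,0,0,0,-0.36,0,0,0,-0.48,0,0,0,-0.6]'

```text
t: 29.78
position: [0.5006, 0.2924, 0.2456]
orientation: [0.113, -3.137, 0.002]
contact_force: [0.0, -0.1, -0.3]
grip_width: 0.0353
```

Emit:
move_arm --series '[0,0,0,-0.06,0,0,0,-0.12,0,0,0,-0.12,0,0,0,-0.12]'

```text
t: 30.12
position: [0.5007, 0.2925, 0.2462]
orientation: [0.289, -3.126, 0.001]
contact_force: [0.1, -0.4, -0.4]
grip_width: 0.0353
```

```bash
python3 snap.py w30; python3 heads.py w30 .5012,.3045,.134;python3 -c "
from tgt import *
plan(.5015,.3045,.24,(0,0))"
```

```text
30.1167 [0.5007 0.2925 0.2462] [ 0.401  0.375 -0.083  1.115  0.     0.217] [ 0.11 -0.41 -0.36] 0.03530937320964267 jaw 1.7554751341987653
[[-1.828e-01 -9.327e-01 -3.108e-01  4.210e-01]
 [ 9.832e-01 -1.734e-01 -5.800e-02  2.779e-01]
 [ 2.000e-04 -3.161e-01  9.487e-01  3.896e-01]
 [ 0.000e+00  0.000e+00  0.000e+00  1.000e+00]]
285 0.140120913411165 0.13808317788193325
top ((501.0977783203125, 303.79083251953125), (27.172231674194336, 8.267495155334473), 11.661834716796875)
[0.5004345  0.30365221] long axis ang -2.9441662823023522 [0.00251827 0.00776374]
pos [0.5008 0.2925 0.2465] q6 0.217 jaw 1.756 F [-0.7  0.3 -0.2] tgt [0.5015 0.3045 0.24  ] [-0.29  1.17  0.65]
```

View pics/w30.png

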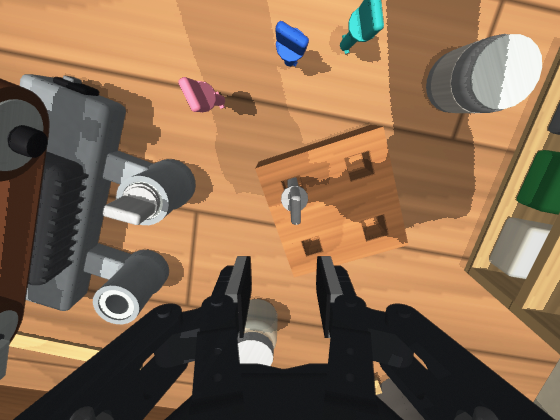

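Emit:
move_arm --series '[-0.25,1.12,3.5,-0.015,-0.25,1.12,6,-0.015,-0.25,1.12,8,-0.015,-0.25,1.12,9.5,-0.015,-0.25,1.12,9.5,-0.015]'

```text
t: 30.58
position: [0.4991, 0.3031, 0.1488]
orientation: [0.313, -3.119, 0.003]
contact_force: [-0.8, 0.1, -0.4]
grip_width: 0.035
```

Emit:
move_arm --series '[0,0,0.5,0,0,0,0.5,0,0,0,0.5,0]'

```text
t: 30.83
position: [0.5022, 0.3045, 0.1487]
orientation: [-0.315, 3.124, 0.001]
contact_force: [-0.1, -0.7, -0.4]
grip_width: 0.0351
```

```bash
python3 snap.py w31; python3 heads.py w31 .5012,.304,.134;python3 -c "
from tgt import *
plan(.5012,.304,.105,(0,0))"
```

```text
30.8333 [0.5022 0.3045 0.1487] [ 0.419  0.458 -0.215  0.896  0.     0.218] [-0.05 -0.69 -0.42] 0.03509966324481875 jaw 1.7716777518450018
[[-0.1987 -0.9287 -0.313   0.4223]
 [ 0.9801 -0.188  -0.0644  0.2883]
 [ 0.001  -0.3196  0.9476  0.2917]
 [ 0.      0.      0.      1.    ]]
666 0.14028355553552535 0.1380585909234502
top ((500.7640075683594, 303.8249206542969), (27.87108612060547, 8.80048942565918), 10.918198585510254)
[0.49965038 0.30347855] long axis ang -2.954042882563057 [0.0025278  0.00785512]
pos [0.5024 0.3045 0.1489] q6 0.218 jaw 1.772 F [-0.2  0.3  0. ] tgt [0.5012 0.304  0.105 ] [ 0.14 -0.03  4.39]
```

View pics/w31.png

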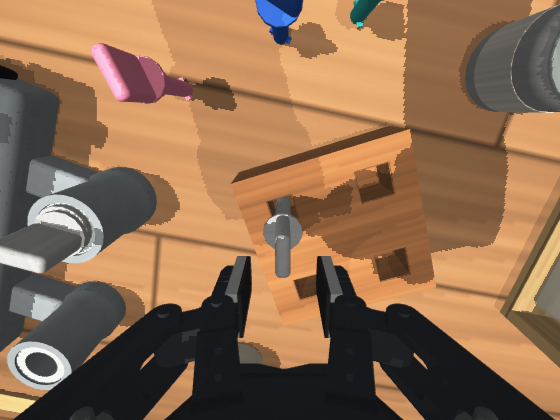

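Emit:
move_arm --series '[0.14,-0.05,2,0,0.14,-0.05,3.5,0,0.14,-0.05,4.4,0,0.14,-0.05,4.4,0,0.14,-0.05,4.4,0]'

```text
t: 31.3
position: [0.5005, 0.3035, 0.1041]
orientation: [0.315, -3.126, 0.0]
contact_force: [-0.6, 0.9, -0.1]
grip_width: 0.0353
```

Emit:
move_arm --series '[0,0,0,0,0,0,0,0,0,0,0,0,0,0,0,0,0,0,0,0]' --fingers 250

```text
t: 31.72
position: [0.5012, 0.3038, 0.105]
orientation: [-0.315, 3.124, 0.001]
contact_force: [0.0, -1.2, 6.8]
grip_width: 0.008
```

Emit:
move_arm --series '[0,0,-1,0,0,0,-3,0,0,0,-6,0,0,0,-9,0,0,0,-9,0]'

```text
t: 32.13
position: [0.5033, 0.3048, 0.2002]
orientation: [-0.315, 3.117, 0.005]
contact_force: [0.6, 1.1, -0.4]
grip_width: 0.0082
```

Emit:
move_arm --series '[0,0,0,0,0,0,0,0]'

```text
t: 32.3
position: [0.4998, 0.3032, 0.1933]
orientation: [0.315, -3.125, 0.0]
contact_force: [-0.1, -0.7, -1.5]
grip_width: 0.0081
```

```bash
python3 snap.py w32; cat > tool.py <<'E'
import sys
from fit import *
from plant import bot
r=np.load(sys.argv[1]+".npz");C=cloud(r);P=np.array(eval(sys.argv[2]))
_,R=jaw(bot.sense());T=(C-P)@R
p=T[(np.hypot(T[...,0],T[...,1])<.022)&(T[...,2]>-.005)&(T[...,2]<.13)]
f=p[(p[:,2]>.0)&(p[:,2]<.012)];print(np.histogram(f[:,2],np.arange(0,.0121,.001)))
for lo in np.arange(.02,.1,.01):
    q=p[(p[:,2]>lo)&(p[:,2]<lo+.01)]
    if len(q):print(lo.round(3),len(q),q.mean(0).round(4),q.min(0).round(4),q.max(0).round(4))
E

```

```text
32.3 [0.4998 0.3032 0.1933] [ 0.419  0.417 -0.157  0.997  0.     0.218] [-0.13 -0.66 -1.5 ] 0.008136879895271745 jaw 1.7720457291192437
[[-1.991e-01 -9.294e-01 -3.109e-01  4.202e-01]
 [ 9.800e-01 -1.886e-01 -6.360e-02  2.872e-01]
 [ 5.000e-04 -3.173e-01  9.483e-01  3.366e-01]
 [ 0.000e+00  0.000e+00  0.000e+00  1.000e+00]]
```

View pics/w32.png

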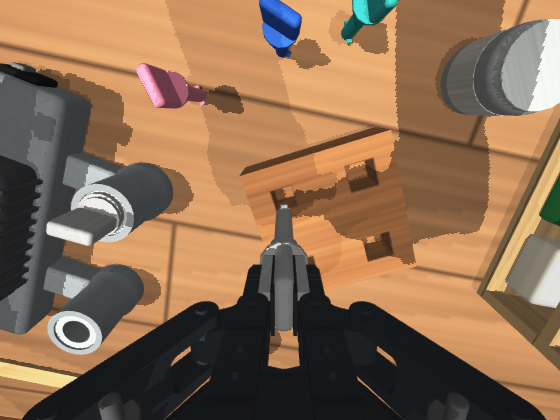

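```bash
python3 tool.py w32 "[.4998,.3032,.1933]"; python3 -c "
from tgt import *
plan(.4909,-.0887,.31,(.0,0))"
```

```text
(array([ 10,   7,   5,  52, 175,  88,  40,  12,   2,   0,   0,   0]), array([0.   , 0.001, 0.002, 0.003, 0.004, 0.005, 0.006, 0.007, 0.008,
       0.009, 0.01 , 0.011, 0.012]))
0.02 106 [0.0075 0.0002 0.0234] [ 0.0041 -0.0075  0.0201] [0.0091 0.0081 0.0276]
0.03 64 [0.0053 0.0004 0.0367] [ 0.0026 -0.0054  0.0331] [0.0064 0.006  0.0398]
0.04 95 [0.0048 0.0001 0.0448] [-0.0003 -0.0062  0.04  ] [0.0066 0.0062 0.0499]
0.05 86 [0.0047 0.0006 0.0547] [ 0.0005 -0.0059  0.05  ] [0.0066 0.0066 0.0596]
0.06 76 [ 0.0047 -0.      0.0649] [-0.0001 -0.0062  0.0601] [0.0064 0.0067 0.07  ]
0.07 65 [0.0048 0.0004 0.0749] [ 0.0013 -0.0056  0.0701] [0.0065 0.0063 0.0799]
0.08 87 [0.006  0.0003 0.0853] [ 0.0006 -0.0058  0.0801] [0.0096 0.0066 0.0892]
0.09 7 [0.0035 0.0013 0.0907] [ 0.0007 -0.005   0.0902] [0.0049 0.0066 0.0913]
pos [0.4994 0.303  0.1926] q6 0.218 jaw 1.772 F [ 0.4  0.2 -1.5] tgt [ 0.4909 -0.0887  0.31  ] [  8.68 -38.21 -11.7 ]
```

Emit:
move_arm --series '[0,0,-4,0,0,0,-8,0,0.5,-2,-11,0,1.3,-5.5,-11.8,0,2.2,-9.5,-11.8,0]'

```text
t: 32.77
position: [0.4986, 0.2065, 0.3133]
orientation: [-0.321, 3.122, 0.001]
contact_force: [0.6, 0.0, -1.9]
grip_width: 0.0078
```

```bash
python3 -c "
from tgt import *
plan(.4909,-.0887,.31,(.0,0))"
```

```text
pos [0.4986 0.2065 0.3133] q6 0.051 jaw 1.776 F [ 0.6  0.  -1.9] tgt [ 0.4909 -0.0887  0.31  ] [  6.75 -28.75   0.3 ]
```

Emit:
move_arm --series '[0.9,-3.9,0,0,1.8,-7.8,0,0,2.7,-11.7,0,0,3.6,-15.6,0,0,4.5,-19.2,0,0]'

```text
t: 33.18
position: [0.4908, 0.0069, 0.3102]
orientation: [0.315, -3.123, -0.001]
contact_force: [1.0, -0.4, -1.9]
grip_width: 0.0082
```

Emit:
move_arm --series '[0.9,-3.9,0,-0.08,1.8,-7.5,0,-0.16,2.0,-8.6,0,-0.24,2.0,-8.6,0,-0.32,2.0,-8.6,0,-0.4]'

```text
t: 33.6
position: [0.4886, -0.0806, 0.3099]
orientation: [0.931, -2.997, -0.004]
contact_force: [-0.3, 0.4, -0.8]
grip_width: 0.0081
```

```bash
python3 -c "
from tgt import *
plan(.4909,-.0887,.23,(.0,0))"
```

```text
pos [ 0.4886 -0.0806  0.3099] q6 -0.915 jaw 2.173 F [-0.3  0.4 -0.8] tgt [ 0.4909 -0.0887  0.23  ] [ 0.26 -0.82  7.99]
```

Emit:
move_arm --series '[0.26,-0.8,2,0,0.26,-0.8,5,0,0.26,-0.8,7.5,0,0.26,-0.8,7.5,0,0.26,-0.8,7.5,0]'

```text
t: 34.02
position: [0.4902, -0.0869, 0.2349]
orientation: [0.929, -2.996, -0.005]
contact_force: [0.7, -0.1, -1.1]
grip_width: 0.0079
```

Emit:
move_arm --series '[0,0,1,0,0,0,2,0,0,0,2.5,0,0,0,2.5,0,0,0,2.5,0]'

```text
t: 34.43
position: [0.492, -0.0874, 0.2118]
orientation: [0.93, -3.001, -0.0]
contact_force: [-0.1, 0.4, -1.7]
grip_width: 0.0085
```

```bash
python3 snap.py w33; python3 rel.py w33 .491 -.0887 .0175; python3 -c "
from tgt import *
plan(.4911,-.0887,.2,(.0,0))"
```

```text
34.4333 [ 0.492  -0.0874  0.2118] [-0.324  0.249 -0.352  0.97   0.    -0.925] [-0.07  0.41 -1.68] 0.008521618759439752 jaw 2.1721619489784123
[[-5.650e-01 -7.823e-01 -2.623e-01  4.250e-01]
 [ 8.251e-01 -5.355e-01 -1.804e-01 -1.334e-01]
 [ 6.000e-04 -3.183e-01  9.480e-01  3.550e-01]
 [ 0.000e+00  0.000e+00  0.000e+00  1.000e+00]]
shank 276 xmax 0.0067 y range -0.0062 0.0068
foot 790 [ 0.49096332 -0.08863055]
foot centre in tool [ 0.0017 -0.0002 -0.    ] TCP [ 0.4923 -0.0875  0.2121] [ 0.7 -0.1 -1.5]
pos [ 0.4923 -0.0875  0.2121] q6 -0.925 jaw 2.172 F [ 0.7 -0.1 -1.5] tgt [ 0.4911 -0.0887  0.2   ] [ 0.16 -0.03  1.21]
```

View pics/w33.png

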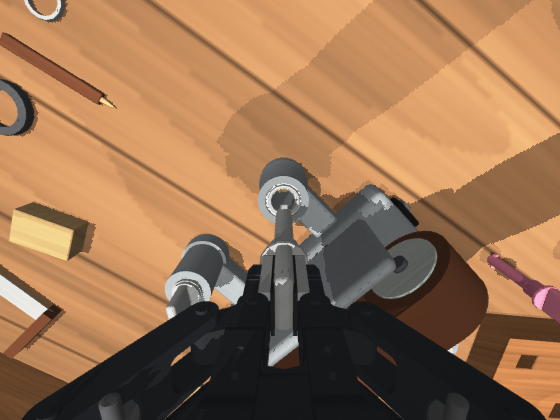

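Emit:
move_arm --series '[0.12,-0.02,0.3,0,0.12,-0.02,0.6,0,0.12,-0.02,0.6,0,0.12,-0.02,0.6,0]'

```text
t: 34.82
position: [0.491, -0.0883, 0.2057]
orientation: [0.93, -3.001, -0.0]
contact_force: [0.8, 0.1, -1.1]
grip_width: 0.0081
```

```bash
python3 snap.py w34; python3 rel.py w34 .491 -.0887 .0175
```

```text
34.8167 [ 0.491  -0.0883  0.2057] [-0.326  0.252 -0.364  0.955  0.    -0.927] [ 0.8   0.13 -1.07] 0.008058279039872631 jaw 2.171892014011595
[[-5.649e-01 -7.824e-01 -2.623e-01  4.240e-01]
 [ 8.252e-01 -5.353e-01 -1.804e-01 -1.343e-01]
 [ 7.000e-04 -3.183e-01  9.480e-01  3.489e-01]
 [ 0.000e+00  0.000e+00  0.000e+00  1.000e+00]]
shank 280 xmax 0.0066 y range -0.0063 0.0067
foot 812 [ 0.49089714 -0.08862066]
foot centre in tool [ 0.0004 -0.0001  0.    ] TCP [ 0.4912 -0.0883  0.2058] [-0.  -0.5 -1.3]
```

Emit:
move_arm --series '[0.03,0,0.8,0,0.03,0,1.6,0,0.03,0,2.4,0,0.03,0,3.0,0,0.03,0,3.0,0]'

```text
t: 35.28
position: [0.4897, -0.0881, 0.1739]
orientation: [0.929, -2.998, -0.003]
contact_force: [0.2, -0.1, -1.4]
grip_width: 0.0079
```

Emit:
move_arm --series '[0,0,0.8,0,0,0,1.6,0,0,0,2.4,0,0,0,3.0,0,0,0,3.0,0]'

```text
t: 35.7
position: [0.4899, -0.0882, 0.1442]
orientation: [0.93, -2.999, -0.002]
contact_force: [-0.2, -0.5, -1.5]
grip_width: 0.0081
```

Emit:
move_arm --series '[0,0,0.6,0,0,0,1.2,0,0,0,1.8,0,0,0,2.4,0,0,0,2.4,0]'

```text
t: 36.12
position: [0.4901, -0.0882, 0.1204]
orientation: [0.93, -2.999, -0.002]
contact_force: [-1.7, 0.4, -1.2]
grip_width: 0.0083
```

```bash
python3 -c "
from tgt import *
plan(.4909,-.0887,.1,(.0,0))"
```

```text
pos [ 0.4901 -0.0882  0.1204] q6 -0.928 jaw 2.172 F [-1.7  0.4 -1.2] tgt [ 0.4909 -0.0887  0.1   ] [-0.04 -0.09  2.04]
```

Emit:
move_arm --series '[-0.04,-0.05,0.3,0,-0.04,-0.05,0.7,0,-0.04,-0.05,0.7,0]'

```text
t: 36.37
position: [0.4913, -0.0886, 0.1142]
orientation: [0.93, -3.0, -0.001]
contact_force: [0.1, -0.0, -1.6]
grip_width: 0.0082
```

Emit:
move_arm --series '[0,0,0.1,0,0,0,0.2,0,0,0,0.2,0]'

```text
t: 36.62
position: [0.4916, -0.0887, 0.1128]
orientation: [-0.93, 3.001, -0.0]
contact_force: [-0.3, 0.0, -1.5]
grip_width: 0.008
```

Emit:
move_arm --series '[0,0,0.1,0,0,0,0.2,0,0,0,0.2,0]'

```text
t: 36.87
position: [0.4915, -0.0887, 0.1107]
orientation: [0.93, -3.001, -0.0]
contact_force: [-0.2, -0.0, -1.9]
grip_width: 0.0084
```

Emit:
move_arm --series '[0,0,0.1,0,0,0,0.15,0,0,0,0.15,0]'

```text
t: 37.12
position: [0.4914, -0.0886, 0.1092]
orientation: [0.93, -3.001, -0.0]
contact_force: [-0.1, 0.6, -1.5]
grip_width: 0.0081
```

Emit:
move_arm --series '[0,0,0.1,0,0,0,0.15,0,0,0,0.15,0]'

```text
t: 37.37
position: [0.4915, -0.0886, 0.1077]
orientation: [0.93, -3.001, -0.0]
contact_force: [0.3, 0.1, -0.6]
grip_width: 0.0079
```

Emit:
move_arm --series '[0,0,0.1,0,0,0,0.15,0,0,0,0.15,0]'

```text
t: 37.62
position: [0.4915, -0.0888, 0.1061]
orientation: [0.93, -3.001, 0.0]
contact_force: [-0.4, -0.6, -3.5]
grip_width: 0.0079
```

Emit:
move_arm --series '[0,0,0.1,0,0,0,0.1,0,0,0,0.1,0]'

```text
t: 37.87
position: [0.4916, -0.0888, 0.1052]
orientation: [0.93, -3.001, 0.0]
contact_force: [0.5, 0.0, -0.5]
grip_width: 0.0084
```

Emit:
move_arm --series '[0,0,0.1,0,0,0,0.1,0,0,0,0.1,0]'

```text
t: 38.12
position: [0.4918, -0.0888, 0.1045]
orientation: [-0.93, 3.0, -0.001]
contact_force: [-0.3, 0.9, 0.9]
grip_width: 0.0085
```

Emit:
move_arm --series '[0,0,0.05,0,0,0,0.1,0,0,0,0.1,0]'

```text
t: 38.37
position: [0.492, -0.0889, 0.1042]
orientation: [-0.93, 3.0, -0.001]
contact_force: [-2.4, 0.6, 7.5]
grip_width: 0.0078
```

Emit:
move_arm --series '[0,0,0,0.1,0,0,0,0.2,0,0,0,0.3,0,0,0,0.3]'

```text
t: 38.7
position: [0.4919, -0.0888, 0.1036]
orientation: [-0.469, 3.106, -0.001]
contact_force: [-0.3, -0.1, 2.5]
grip_width: 0.0083
```

Emit:
move_arm --series '[0,0,0.02,0.1,0,0,0.04,0.2,0,0,0.07,0.3,0,0,0.07,0.3]'

```text
t: 39.03
position: [0.4919, -0.0886, 0.1029]
orientation: [-0.003, 3.141, 0.0]
contact_force: [-1.2, 0.5, 3.8]
grip_width: 0.0081
```

```bash
python3 -c "
from tgt import *
plan(.4909,-.0887,.1,(.0,0))"
```

```text
pos [ 0.4919 -0.0886  0.1029] q6 -0.328 jaw 1.573 F [-1.2  0.5  3.8] tgt [ 0.4909 -0.0887  0.1   ] [ 0.1  -0.01  0.29]
```

Emit:
move_arm --series '[0.05,0,0.02,0.1,0.05,0,0.04,0.2,0.05,0,0.07,0.3,0.05,0,0.09,0.4,0.05,0,0.12,0.5]'

```text
t: 39.45
position: [0.4916, -0.0885, 0.1018]
orientation: [0.775, 3.043, 0.001]
contact_force: [-0.4, 1.8, 4.6]
grip_width: 0.0084
```

Emit:
move_arm --series '[0,0,0.02,0.1,0,0,0.05,0.2,0,0,0.07,0.3,0,0,0.1,0.4,0,0,0.1,0.4]'

```text
t: 39.87
position: [0.4915, -0.0887, 0.1007]
orientation: [1.361, 2.831, 0.0]
contact_force: [0.1, 1.0, 4.2]
grip_width: 0.0083
```

```bash
python3 -c "
from tgt import *
print(bot.sense()['moment'])
plan(.4909,-.0887,.1,(.0,0))"
```

```text
[0.10404087 0.020467   0.02588897]
pos [ 0.4915 -0.0887  0.1007] q6 0.57 jaw 0.675 F [0.1 1.  4.2] tgt [ 0.4909 -0.0887  0.1   ] [ 0.04 -0.04  0.07]
```

Emit:
move_arm --series '[0,0,0.02,0.1,0,0,0.05,0.2,0,0,0.07,0.3,0,0,0.07,0.4,0,0,0.07,0.4]'

```text
t: 40.28
position: [0.4915, -0.0888, 0.1]
orientation: [1.895, 2.505, 0.001]
contact_force: [0.5, -0.2, 4.2]
grip_width: 0.0082
```

```bash
python3 snap.py w35; python3 -c "
from tgt import *
print(bot.sense()['moment'])
plan(.4909,-.0887,.1,(.0,0))
from fit import *
r=np.load('w35.npz');C=cloud(r)
p=near(C,.491,-.0887,.03,.08,.13);print(np.histogram(p[:,2],np.arange(.084,.104,.001)))
"
```

```text
40.2833 [ 0.4915 -0.0888  0.1   ] [-0.327  0.368 -0.507  0.695  0.     0.969] [ 0.5  -0.18  4.17] 0.008233481615455982 jaw 0.2755129198751638
[[ 0.9625 -0.2568 -0.0873  0.4695]
 [ 0.2713  0.9127  0.3056 -0.0098]
 [ 0.0012 -0.3178  0.9482  0.2431]
 [ 0.      0.      0.      1.    ]]
[ 0.08713754 -0.02635644 -0.03540624]
pos [ 0.4915 -0.0889  0.1   ] q6 0.966 jaw 0.278 F [0.1 0.4 3.8] tgt [ 0.4909 -0.0887  0.1   ] [ 0.03 -0.05  0.  ]
(array([ 51, 181, 247, 714, 732,  83,  87, 122,  42,  35, 102, 169,  44,
         1,   8,  14,  11,  15,  15]), array([0.084, 0.085, 0.086, 0.087, 0.088, 0.089, 0.09 , 0.091, 0.092,
       0.093, 0.094, 0.095, 0.096, 0.097, 0.098, 0.099, 0.1  , 0.101,
       0.102, 0.103]))
```

View pics/w35.png

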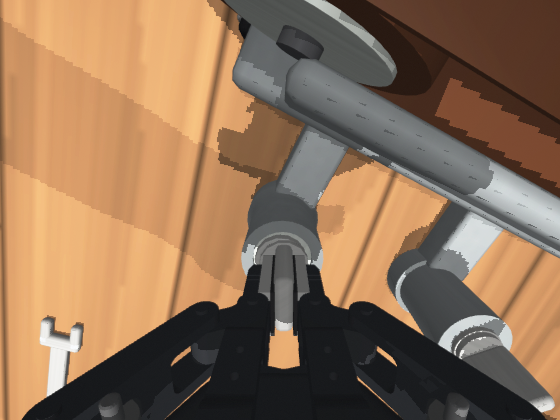

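Emit:
move_arm --series '[0,0,0.02,0.1,0,0,0.03,0.2,0,0,0.03,0.3,0,0,0.03,0.3]'

```text
t: 40.67
position: [0.4916, -0.089, 0.1]
orientation: [2.248, 2.192, 0.0]
contact_force: [-0.6, -0.0, 6.2]
grip_width: 0.0082
```

```bash
python3 -c "
from tgt import *
print(bot.sense()['moment'])
plan(.4909,-.0887,.1,(.0,0))"
```

```text
[ 0.05983953  0.091491   -0.11102407]
pos [ 0.4916 -0.089   0.1   ] q6 1.269 jaw -0.025 F [-0.6 -0.   6.2] tgt [ 0.4909 -0.0887  0.1   ] [ 0.03 -0.07 -0.  ]
```

Emit:
move_arm --series '[0,0,0,0,0,0,0,0,0,0,0,0]' --fingers 150

```text
t: 40.92
position: [0.4906, -0.0886, 0.099]
orientation: [-2.249, -2.192, 0.001]
contact_force: [-0.1, 0.7, -0.1]
grip_width: 0.0352
```

Emit:
move_arm --series '[0,0,-2,0,0,0,-5,0,0,0,-9,0,0,0,-12,0,0,0,-14,0]'

```text
t: 41.33
position: [0.4919, -0.089, 0.2424]
orientation: [2.248, 2.191, 0.002]
contact_force: [1.5, -0.5, -0.2]
grip_width: 0.0354
```

Emit:
move_arm --series '[0,0,0,0,0,0,0,0,0,0,0,0]'

```text
t: 41.58
position: [0.4904, -0.0885, 0.2383]
orientation: [-2.25, -2.19, 0.001]
contact_force: [-0.8, -0.4, 0.0]
grip_width: 0.0352
```

```bash
python3 snap.py w36;python3 heads.py w36 .491,-.0887,.128 .5364,.147,.128; python3 snap.py t36 top;python3 snap.py s36 scene
```

```text
41.5833 [ 0.4904 -0.0885  0.2383] [-0.327  0.227 -0.31   1.036 -0.     1.271] [-0.85 -0.38  0.01] 0.03524223048800272 jaw -0.027085540318534215
[[ 0.9996  0.026   0.0101  0.4932]
 [-0.0279  0.9481  0.3166 -0.0066]
 [-0.0014 -0.3168  0.9485  0.3816]
 [ 0.      0.      0.      1.    ]]
307 0.1351588929155287 0.13293263318983722
top ((491.9844055175781, -88.16343688964844), (27.57311248779297, 8.896174430847168), 88.1881103515625)
[ 0.49183479 -0.0869312 ] long axis ang 1.517370407501858 [0.0026097  0.00781051]
41.6333 [ 0.4901 -0.0884  0.2379] [-0.327  0.228 -0.31   1.036  0.     1.271] [ 0.11 -0.08 -0.1 ] 0.03489182065934952 jaw -0.027335959922583558
[[-0.0102  0.9884 -0.1518  0.3536]
 [-0.9999 -0.0117 -0.0094  0.0487]
 [-0.0111  0.1517  0.9884  1.0813]
 [ 0.      0.      0.      1.    ]]
41.6833 [ 0.49   -0.0884  0.2378] [-0.327  0.228 -0.31   1.036 -0.     1.271] [-0.31  0.1  -0.31] 0.03498506576240415 jaw -0.02742840408054266
[[-0.617  -0.5725  0.54    1.1548]
 [ 0.7868 -0.4354  0.4374  0.551 ]
 [-0.0153  0.6947  0.7191  0.9154]
 [ 0.      0.      0.      1.    ]]Traceback (most recent call last):
  File "heads.py", line 7, in <module>
    print(len(p),p[:,2].max(),np.median(p[:,2]))
                 ~~~~~~~~~~^^
    return umr_maximum(a, axis, None, out, keepdims, initial, where)
ValueError: zero-size array to reduction operation maximum which has no identity
```

View pics/w36.png

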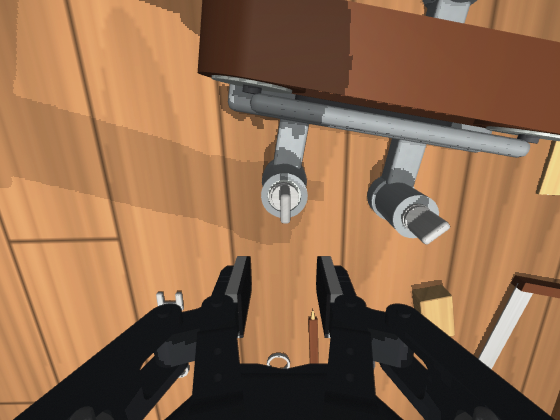

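View pics/t36.png

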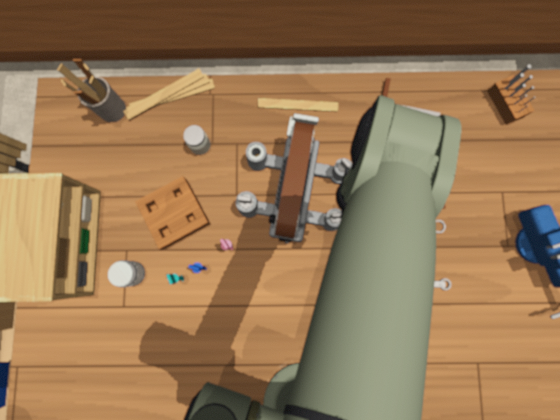

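View pics/s36.png

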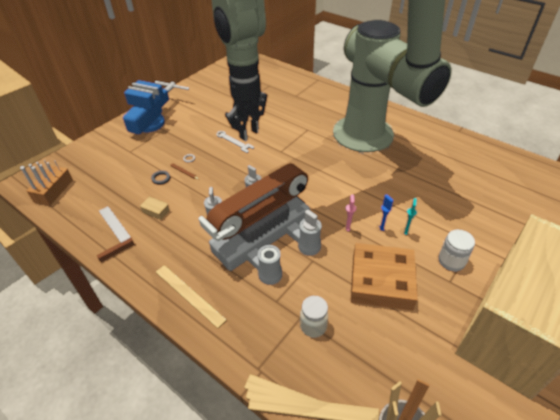

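```bash
python3 - <<'E'
from fit import *
r=np.load("s36.npz");C=cloud(r)
for x,y in[(.5373,.148),(.492,-.0882)]:
    p=near(C,x,y,.02,.126,.15);print(len(p),p[:,2].max(),p.mean(0))
from plant import bot
print(bot.sense()["t"],bot.finish_job())
E
```

```text
64 0.1361328021644782 [0.53793252 0.1493813  0.13250319]
33 0.13758033049518958 [ 0.49267279 -0.08687506  0.13185839]
the job is handed in; nothing more can be done
41.7333 None
```

The block held two screws, one thick and one slim. Both are bolted down, and I handed the job in at 41.7 s.

- **Thick screw:** it is in the open thick foot at sander x -70, on a thick washer.
- **Slim screw:** it is in the open slim foot, on the slim washer.
- **Thread start:** both screws met the thread at about 34 mm above the seat. They sank under light contact forces (under 10 N) as I turned them clockwise.

**Last checks:**
- **Height:** the heads measured about 28.8 mm (thick) and 28.9 mm (slim) above their seats, against 27 to 30.5 mm allowed. These figures include a 0.5 mm correction for camera height bias.
- **Centring:** the heads were within about 1.3 mm of the foot centres (4 mm allowed).
- **Washers:** both were seated in their recesses before the screws went in. After that I saw only the flanges resting at washer height.
- **Scene:** all four pockets are empty, and the gripper is open about 10 cm above the slim screw, touching nothing. The bystanders, look-alikes and spare washer appear in their places, judged by eye from the final pictures; I did not measure them.

**Failures and disagreements:**
- The first grasp of the thick washer slid onto its top. I reopened the fingers, went about 3 mm lower and it held.
- In the last scene-camera check the slim head's highest point came out 2.4 mm higher than the wrist camera's. I put that down to camera noise and went by the wrist reading. The scene camera's average heights agreed to about 1 mm.

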